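Raise the display riser and balance the carved boats

ROBOT

A 6-joint arm with a two-finger parallel gripper is mounted at the origin on the work surface. World frame = base frame: x ahead of the robot, y to its left, z up, the work surface at z = 0. Lengths are in m, angles in rad, forces in N, time in s.
With the tool pointing down it reaches from about 0.25 to 0.85 m from the base axis. Payload 12.5 kg.
Tool frame: the origin (TCP) lies at the very end of the fingers, on their centre line; the grasp point (between the pads) lies 19 mm behind it (hold_point_z is the distance from the TCP to the grasp point, in m); z points along the fingers, y is the line along which they close (so a half turn about z gives the same grasp; the last joint's range is limited). The gripper opens to 93 mm and grips with 3 to 60 N. Pads are 15 mm wide; open, the fingers measure 128 mm over their backs; the gripper's body (75 mm by 188 mm) begins 65 mm behind the grasp point.
Start: joints at [1.091, 0.351, 1.652, -0, 1.139, -0.085], TCP at [0.212, 0.508, 0.219] pointing down, gripper open.
Joint ranges: [-2.75, 2.75], [-0.79, 2.1], [0.01, 2.65], [-1.57, 4.71], [0.07, 3.14], [-2.87, 2.87]. Speed limits (rad/s): [2.22, 2.22, 2.79, 3.14, 3.14, 3.14].

INTERFACE

Orientations are given as a rotation vector (axis times angle).
In Python, from bench import * gives the robot as it stands.
- The arm moves only by the tool arm_command, never from a script. Its argument "rows" is a list of rows, each an object of numbers: "tx", "ty", "tz": the shift along the tool's x, y, z in mm; "twist": the turn about the tool's z in degrees; "gripper": the opening, from 0 (shut) to 1 (fully open). In form: [{"tx": .., "ty": .., "tz": .., "twist": .., "gripper": ..}, ...]. A call has 1 to 8 rows; each row shifts and turns the commanded pose from where the row before left it, along the tool's axes as they then stand; what a row does not reach is not made up. A row lasts 1/8 s, in which the tool goes at most 62.5 mm and 10.7 degrees, less where a joint would pass 70% of its speed; a pose out of reach is approached as far as the arm can. A call is refused whole if a number of a shift passes 62.5 or a number of a turn 10.7, either way. A call with a gripper value outside its range is refused whole. The fingers move at their own pace and stop on an object; "squeeze" is the grip in N (left out, the last holds). Time passes only in rows, so rows that do not move let the fingers close. It gives the time, the measured TCP pose, the force, the opening and the grip force at its end, in the units of the state.
- state(): the state, without advancing time (a new reading comes with each control period).
- grab_frame(name): name is "side" or "top" or "wrist"; returns a dict with "image" (480x640x3 uint8, red, green, blue), "fx", "fy", "cx", "cy" (pixels), "k1" (the pictures are not rectified: a ray, as slopes to the right and down, at radius r is drawn at 1 + k1 r^2 times it, then the intrinsics apply), "rvec" (rotation vector, rad) and "tvec" (3), from world to camera coordinates, as OpenCV has them. Camera axes: x right, y down, z forward; pixel columns grow to the right and rows downward; lengths in m; the calibration is good to about 2 mm. A picture is of the moment at which its call begins. There is no depth.
- hand_in(): hands the job in; it is judged then, once.
Trained networks look in the newest picture that a camera, given by its name, has taken for a name from the list of things; names that differ only in an ending like _2 or _b are one class to them, and where a whole thing is asked for, a point or a joint stands for the part that bears it (a point fixed in the world has none). Each returns a list of dicts, best first, with "p" (0 to 1); they miss things now and then, are a little off and sometimes report something else, mostly with a low value. They report only what shows in the picture. A call takes as long as a camera call. They do not tell look-alikes from the thing itself.
- boxes_of(thing, camera): "xyz" ([x, y, z] in m, in the coordinates of the camera as it stood for that picture, good to about 4 mm: the middle of the surface that is visible of it).
- place_of(thing, camera): "xyz" ([x, y, z] in m, in the coordinates of the camera as it stood for that picture, good to about 4 mm: a listed point, or the origin of a listed thing).
The state is a dict: "t": time; "joint_positions": joint angles; "dq": joint speeds; "joint_torque": joint torques, N m; "tcp_pos": TCP position; "tool_rot": TCP orientation; "ft_force": force on the tool from outside, world axes, zero at the start; "wrist_torque": the same for the moment, N m; "opening": finger opening in m; "gripper_force": force on a finger pad.
Only numpy, scipy, OpenCV 4.12 (cv2) and the standard library are available. Lean on these libraries where they do the work, as an engineer would, in place of code of your own. Each camera call takes 0.05 s, during which the arm holds its last target. There are 200 camera calls.

TASK

Set up the display riser for the showcase: fit the crank on the square shaft on top of its column and wind the deck up until its top is level with the top of the gauge's pointer, then put the crank back in its wooden tray, lying flat. Balance every carved boat level and upright on top of a white dome of its own on the deck. Leave the gauge pointer, the bowl and the jar where they are.

Things in the scene. Friction and masses are not known exactly. Their poses are not given: they have to be found in the camera images.
- crank: Loose steel crank, 0.25 kg, flat underside. Origin on the underside midway between hub and grip; x from hub to grip, z up. Hub: block 28 x 28 mm, 50 mm high, sides along x and y, centred at x = -33 mm, with a square socket 17 x 17 mm, 26 mm deep, in its underside. Arm 20 mm wide, 14 mm high. Grip: upright round wooden sleeve at x = +32 mm, see crank_knob.
- crank_socket (a point): Centre of the mouth of the crank's socket, on the underside of the hub; axes as the crank's.
- crank_knob (a point): Middle of the crank's grip: an upright wooden sleeve 22 mm in diameter, from 16 to 64 mm above the crank's underside (this point 40 mm above it), 65 mm from the hub's axis. The sleeve turns freely, with slight friction, on the crank.
- tray: Fixed low wooden tray, 200 x 160 mm (x, y), floor 6 mm thick, walls 6 mm thick and 14 mm high; the crank lies in it at the start and belongs there. Origin at the centre of its underside.
- shaft_seat (a point): Centre of the shoulder (40 mm disc) of the riser's vertical drive shaft, 200 mm above the table; x, y along the sides of the shaft's square, turning with it. The square, 14 x 14 mm, rises 18 mm above this point, then a 6 mm cone tip. The fitted crank's underside rests at this point; any quarter turn will do.
- screw (a joint): Angle of the drive shaft (rad), 0 at the start, growing clockwise seen from above. Each full clockwise turn raises the deck 10 mm; it turns with about 0.12 N m of friction and stays where it is left. The fitted crank has some 14 degrees of play either way.
- deck_edge (a point): On the top of the dark wooden deck (310 x 120 mm, 8 mm thick), middle of its short edge next to the gauge. Deck top starts 70 mm above the table and can rise about 57 mm. The deck lies on the robot's side of the column, its middle 125 mm from the shaft axis. x points across the deck to the column's side, y along it toward the gauge, z up.
- pointer_tip (a point): Top of the tip of the steel pointer on the gauge post (12 mm square post, 158 mm high, 38 mm beyond the deck's short edge); the deck top must come level with this point. The pointer slides stiffly on the post; its height is set differently each time, 24 to 44 mm above the deck's starting height.
- dome0 (a point): Apex of the white dome nearest the deck's end away from the gauge. Each dome is a ball cap 55 mm in diameter, 16 mm high, radius of curvature 32 mm, its very top worn flat over some 8 mm, fixed on the deck; domes are 100 mm apart in a row along the middle of the deck.
- dome1 (a point): Apex of the middle dome.
- dome2 (a point): Apex of the dome nearest the gauge.
- boat0: A small carved boat, flat underside, brown, 68 x 28 mm in plan with round ends, hull 14 mm high with flat parallel sides, a darker cabin block 26 x 18 mm rising to 28 mm; 50 g. Origin at the centre of its flat underside, x along its length, z up. May be absent.
- boat1: A second boat like boat0: small carved boat, flat underside, brown, 68 x 28 mm in plan with round ends, hull 14 mm high with flat parallel sides, a darker cabin block 26 x 18 mm rising to 28 mm; 50 g. Origin at the centre of its flat underside, x along its length, z up. May be absent.
- boat2: A third boat like boat0: small carved boat, flat underside, brown, 68 x 28 mm in plan with round ends, hull 14 mm high with flat parallel sides, a darker cabin block 26 x 18 mm rising to 28 mm; 50 g. Origin at the centre of its flat underside, x along its length, z up. May be absent.
- bowl: White bowl, 110 mm across, 50 mm high, a bystander. Origin at the centre of its underside.
- jar: Amber jar with a dark wooden cap, 60 mm across, 90 mm high, a bystander. Origin at the centre of its underside.
Things that resemble listed ones, but are neither listed nor needed, are in the scene too. Leave any pink or turquoise look-alike of the boat0 alone. Of the things shaped like the crank, the steel one is meant.

How it is judged:
By the outcome, as a careful person would: the job done as asked, in the order asked, and still so for the second after the job is handed in, with the robot touching nothing.
Of boat0, boat1, boat2 only 2 to 3 are there at a start; the rules pass over those that are not, and their reading is None.
At some moment in a run one of crank, boat0, boat1, boat2 may be knocked a few centimetres aside while the robot is not near it.
It also fails if it takes over 210 s, if anything falls off the work surface, if the arm or the gripper's body presses on something with over 40 N, if the wrist force passes 120 N, or if a joint passes its speed limit or range.

## Working session

There is one attempt and no reset: what is moved stays moved. The work goes in short steps, Python scripts to look and compute and a tool call to move; the robot and the scene stay as the last step left them, time stands still between calls to the robot, and variables do not carry over. Pictures are saved under pics/ and viewed, at most 14 in all, crops included, and the job is handed in when it is done.

Besides the shell and the picture viewer there is one more tool, called after "Emit:" by a JSON object that holds its "method" and its "body". arm_command: Moves the arm, as the interface text tells. Its arguments: {"type":"object","properties":{"rows":{"type":"array","items":{"type":"object","properties":{"tx":{"type":"number"},"ty":{"type":"number"},"tz":{"type":"number"},"twist":{"type":"number"},"gripper":{"type":"number"}}}},"squeeze":{"type":"number"}},"required":["rows"]}

```bash
mkdir -p pics; ls; cat > h.py <<'E'
from bench import *
import numpy as np, cv2
from scipy.spatial.transform import Rotation as R
def cam2w(f,p):
    r=R.from_rotvec(np.array(f["rvec"]).ravel()).as_matrix()
    return r.T@(np.array(p)-np.array(f["tvec"]).ravel())
def proj(f,P):
    r=R.from_rotvec(np.array(f["rvec"]).ravel()).as_matrix()
    c=r@np.array(P)+np.array(f["tvec"]).ravel(); s=c[:2]/c[2]; k=1+f["k1"]*(s@s)
    return np.array([f["fx"]*s[0]*k+f["cx"],f["fy"]*s[1]*k+f["cy"]])
def ray(f,u,v,z):
    d=np.array([(u-f["cx"])/f["fx"],(v-f["cy"])/f["fy"]]); s=d.copy()
    for _ in range(20): s=d/(1+f["k1"]*(s@s))
    r=R.from_rotvec(np.array(f["rvec"]).ravel()).as_matrix()
    o=-r.T@np.array(f["tvec"]).ravel(); w=r.T@np.array([s[0],s[1],1])
    return o+w*(z-o[2])/w[2]
def save(f,n,crop=None,sc=1):
    im=f["image"][:,:,::-1]
    if crop: u0,v0,u1,v1=crop; im=im[v0:v1,u0:u1]
    cv2.imwrite("pics/"+n+".png",cv2.resize(im,None,fx=sc,fy=sc,interpolation=cv2.INTER_CUBIC))
def find(f,cam,names,pmin=.25,fn=place_of):
    for n in names:
        for d in fn(n,cam):
            if d["p"]>pmin:
                w=cam2w(f,d["xyz"]); print(cam,n,round(d["p"],2),np.round(w*1000).astype(int),np.round(proj(f,w)).astype(int), {k:v for k,v in d.items() if k not in("p","xyz")} or "")
E
python3 - <<'E'
from h import *
print(state())
for c in ["top","side"]:
    f=grab_frame(c); save(f,c+"0")
    find(f,c,["crank","crank_socket","crank_knob","tray","shaft_seat","deck_edge","pointer_tip","dome0","dome1","dome2","boat0","bowl","jar"])
E
```

```text
pics
{'t': 0.0, 'joint_positions': array([ 1.09144049e+00,  3.51212530e-01,  1.65243537e+00, -3.99102746e-05,
        1.13909535e+00, -8.46106611e-02]), 'dq': array([ 7.95612764e-04,  8.30816758e-05,  6.94509050e-04,  1.15940297e-03,
       -2.74823095e-03,  6.11195678e-04]), 'joint_torque': array([-2.10443463e-04, -4.97330832e+01, -2.85239017e+01,  6.98354677e-02,
        2.57818209e-02, -1.09245598e-04]), 'tcp_pos': array([0.21134443, 0.50739438, 0.21811013]), 'tool_rot': array([-6.15964440e-01, -3.08032405e+00,  1.75165087e-03]), 'ft_force': array([ 0.04274243, -0.26402711, -0.18065382]), 'wrist_torque': array([-0.01002506,  0.01430287,  0.00171833]), 'gripper_force': 0.0, 'opening': 0.09313080983311386}
top crank 0.86 [465 385   5] [189 246] 
top crank 0.82 [298 376  -4] [192 306] 
top crank_socket 0.91 [295 338  -1] [205 307] 
top crank_socket 0.55 [485 404   3] [183 239] 
top crank_knob 0.82 [309 408  40] [177 303] 
top crank_knob 0.75 [488 390   2] [188 238] 
top crank_knob 0.72 [440 361  46] [194 255] 
top tray 0.78 [490 396   2] [186 237] 
top shaft_seat 0.46 [624 -15 202] [
[... 1323 characters left out ...]
98  85  85] [293 236] 
side dome0 0.58 [496 -16  82] [319 256] 
side dome0 0.56 [ 495 -117   85] [348 276] 
side dome0 0.49 [464 384   8] [219 217] 
side dome1 0.64 [498  85  85] [293 236] 
side dome1 0.58 [496 -16  82] [319 256] 
side dome1 0.56 [ 495 -117   85] [348 276] 
side dome1 0.49 [464 384   8] [219 217] 
side dome2 0.64 [498  85  85] [293 236] 
side dome2 0.58 [496 -16  82] [319 256] 
side dome2 0.56 [ 495 -117   85] [348 276] 
side dome2 0.49 [464 384   8] [219 217] 
side boat0 0.89 [ 437 -420    4] [428 391] 
side boat0 0.85 [ 547 -421    1] [463 366] 
side boat0 0.75 [ 535 -307   -2] [418 340] 
side boat0 0.74 [ 412 -305    2] [379 366] 
side bowl 0.59 [ 697 -427   -2] [505 335]
```

View pics/top0.png

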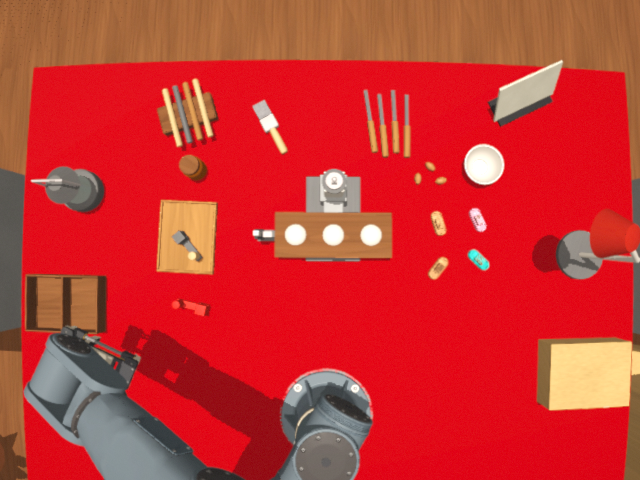

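View pics/side0.png

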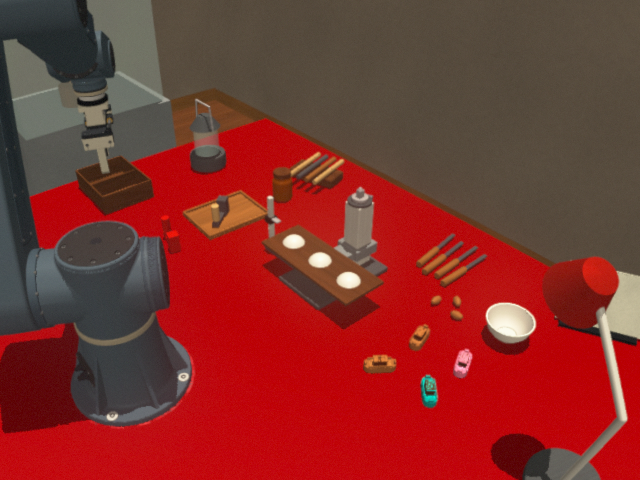

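```bash
python3 - <<'E'
import cv2,numpy as np
a=cv2.imread('pics/top0.png'); b=a[200:320,150:270]; c=a[190:310,400:520]
cv2.imwrite('pics/c1.png',np.hstack([cv2.resize(x,(400,400),interpolation=2) for x in(b,c)]))
E
```

```text
(no output)
```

View pics/c1.png

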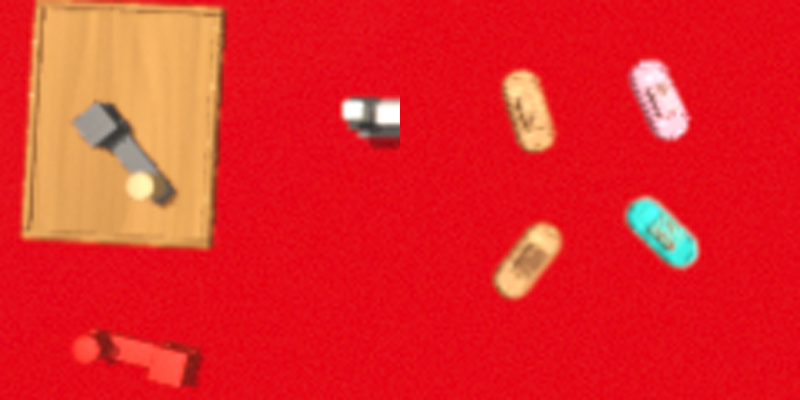

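Steel crank in the tray (186,246) is the wanted one; the red one at (190,307) is the look-alike. Brown boats are at (438,223) and (438,268); the pink (478,220) and turquoise (479,260) ones are decoys. Two boats are present, and the crop confirms these choices.

```bash
cat >> h.py <<'E'
def yawdeg(s=None):
    s=s or state(); m=R.from_rotvec(s["tool_rot"]).as_matrix(); return np.degrees(np.arctan2(m[1,1],m[0,1]))
def plan(x,y,z,yaw=None):
    "target TCP in mm, tool-y heading in deg (mod 180) -> shift in present tool axes, then twist"
    s=state(); m=R.from_rotvec(s["tool_rot"]).as_matrix()
    d=m.T@(np.array([x,y,z])-s["tcp_pos"]*1000)
    t=0
    if yaw is not None:
        t=-((yaw-yawdeg(s)+90)%180-90)
    print("now",np.round(s["tcp_pos"]*1000,1),"yaw",round(yawdeg(s),1),"tilt",round(np.degrees(np.arccos(-m[2,2])),2),"j6",round(s["joint_positions"][5],2),"t",s["t"],"SHIFT",np.round(d,1),"TWIST",round(t,1))
def seg(f,cond,roi=None):
    "largest blob of a boolean mask -> centre, size, angle"
    m=cond.astype(np.uint8)
    if roi: k=np.zeros_like(m); u0,v0,u1,v1=roi; k[v0:v1,u0:u1]=1; m*=k
    n,l,st,c=cv2.connectedComponentsWithStats(m); i=1+np.argmax(st[1:,4])
    return (l==i).astype(np.uint8),c[i],st[i]
E
python3 - <<'E'
from h import *
plan(440,330,260,133)
E
```

```text
now [211.5 507.7 218.6] yaw 67.4 tilt 0.0 j6 -0.08 t 1.4 SHIFT [-279.3  -76.1  -41.4] TWIST -65.6
```

Emit:
{"method": "arm_command", "body": {"rows": [{"tx": -47, "ty": -13, "tz": -7}, {"tx": -47, "ty": -13, "tz": -7}, {"tx": -47, "ty": -13, "tz": -7}, {"tx": -47, "ty": -13, "tz": -7}, {"tx": -46, "ty": -12, "tz": -7}, {"tx": -46, "ty": -12, "tz": -6}, {"twist": -10}, {"twist": -10}]}}

```text
schema error: expected keys tx, ty, tz, twist, gripper
```

Emit:
{"method": "arm_command", "body": {"rows": [{"twist": -10}, {"twist": -10}, {"twist": -10}, {"twist": -10}, {"twist": -6}, {}]}}

```text
schema error: expected keys tx, ty, tz, twist, gripper
```

```bash
python3 - <<'E'
from h import *
f=grab_frame("wrist"); save(f,"w1"); plan(487,405,150,133)
print(-R.from_rotvec(np.array(f["rvec"]).ravel()).as_matrix().T@np.array(f["tvec"]).ravel())
find(f,"wrist",["crank","crank_socket","crank_knob","tray","shaft_seat"])
E
```

```text
now [211.5 507.7 218.6] yaw 67.4 tilt 0.0 j6 -0.08 t 1.45 SHIFT [-293.8   11.2   68.6] TWIST -65.6
[0.13885266 0.53778533 0.38336346]
wrist crank 0.78 [461 384   6] [304 432] 
wrist crank 0.7 [304 373   1] [240 329] 
wrist crank_socket 0.91 [489 407   5] [329 442] 
wrist crank_socket 0.81 [289 344  -4] [212 325] 
wrist crank_knob 0.87 [306 407  36] [264 337] 
wrist crank_knob 0.8 [437 362  45] [276 448] 
wrist tray 0.57 [494 394  -1] [321 444]
```

View pics/w1.png

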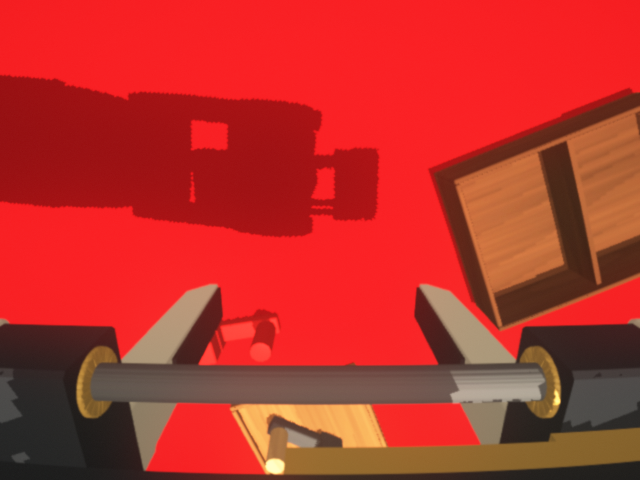

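All five keys are needed in each row.

Emit:
{"method": "arm_command", "body": {"rows": [{"tx": -47, "ty": -13, "tz": -7, "twist": 0, "gripper": 1}, {"tx": -47, "ty": -13, "tz": -7, "twist": 0, "gripper": 1}, {"tx": -47, "ty": -13, "tz": -7, "twist": 0, "gripper": 1}, {"tx": -47, "ty": -13, "tz": -7, "twist": 0, "gripper": 1}, {"tx": -46, "ty": -12, "tz": -7, "twist": 0, "gripper": 1}, {"tx": -46, "ty": -12, "tz": -6, "twist": 0, "gripper": 1}, {"tx": 0, "ty": 0, "tz": 0, "twist": -10, "gripper": 1}, {"tx": 0, "ty": 0, "tz": 0, "twist": -10, "gripper": 1}]}}

```text
t: 2.7
tcp_pos: [0.4412, 0.3293, 0.2596]
tool_rot: [-0.065, -3.141, 0.0]
ft_force: [-0.9, -0.5, 0.1]
opening: 0.0935
gripper_force: 0.0
```

Emit:
{"method": "arm_command", "body": {"rows": [{"tx": 0, "ty": 0, "tz": 0, "twist": -10, "gripper": 1}, {"tx": 0, "ty": 0, "tz": 0, "twist": -10, "gripper": 1}, {"tx": 0, "ty": 0, "tz": 0, "twist": -10, "gripper": 1}, {"tx": 0, "ty": 0, "tz": 0, "twist": -10, "gripper": 1}, {"tx": 0, "ty": 0, "tz": 0, "twist": -6, "gripper": 1}, {"tx": 0, "ty": 0, "tz": 0, "twist": 0, "gripper": 1}]}}

```text
t: 3.45
tcp_pos: [0.4407, 0.3298, 0.2596]
tool_rot: [1.16, -2.92, 0.0]
ft_force: [-0.4, 0.4, 0.2]
opening: 0.0931
gripper_force: 0.0
```

```bash
python3 - <<'E'
from h import *
f=grab_frame("wrist"); save(f,"w2"); plan(487,405,150,133)
print(-R.from_rotvec(np.array(f["rvec"]).ravel()).as_matrix().T@np.array(f["tvec"]).ravel())
find(f,"wrist",["crank","crank_socket","crank_knob","tray","shaft_seat"])
E
```

```text
now [440.7 329.8 259.6] yaw 133.2 tilt 0.0 j6 -1.77 t 3.5 SHIFT [-85.2  23.  109.6] TWIST 0.2
[0.38341356 0.2760144  0.42436098]
wrist crank 0.75 [302 376   0] [436 141] 
wrist crank 0.66 [461 385   7] [341 249] 
wrist crank_socket 0.81 [490 405   7] [335 277] 
wrist crank_socket 0.63 [293 345  -5] [421 115] 
wrist crank_knob 0.86 [304 408  40] [466 166] 
wrist crank_knob 0.59 [440 360  45] [340 230] 
wrist tray 0.63 [491 397   0] [330 272]
```

View pics/w2.png

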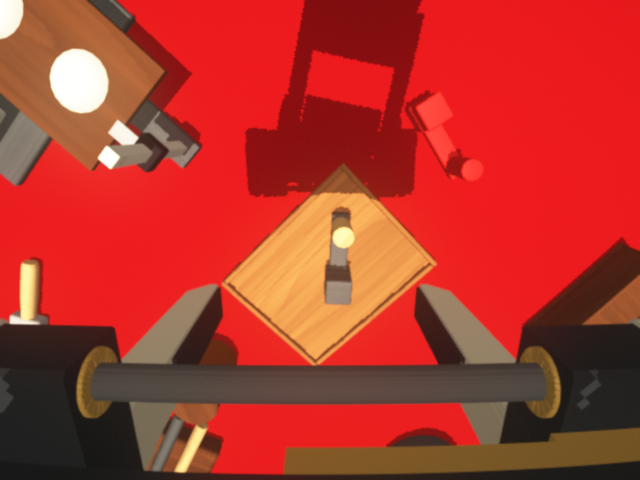

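The crank lies with the hub at about (338,285) and the grip at (343,237), aligned with the tool. Fingers will close on the hub's y-faces.

Emit:
{"method": "arm_command", "body": {"rows": [{"tx": -43, "ty": 11, "tz": 40, "twist": 1, "gripper": 1}, {"tx": -43, "ty": 11, "tz": 40, "twist": 0, "gripper": 1}, {"tx": 0, "ty": 0, "tz": 40, "twist": 0, "gripper": 1}, {"tx": 0, "ty": 0, "tz": 40, "twist": 0, "gripper": 1}, {"tx": 0, "ty": 0, "tz": 0, "twist": 0, "gripper": 1}]}}

```text
t: 4.38
tcp_pos: [0.4874, 0.4036, 0.097]
tool_rot: [1.133, -2.925, 0.002]
ft_force: [0.2, 0.4, -0.1]
opening: 0.0932
gripper_force: 0.0
```

```bash
python3 - <<'E'
from h import *
f=grab_frame("wrist"); save(f,"w3"); plan(488,405,20,132)
find(f,"wrist",["crank","crank_socket","crank_knob"])
E
```

```text
now [488.6 404.3  99.5] yaw 132.4 tilt 0.09 j6 -1.69 t 4.425 SHIFT [-0.2  0.9 79.5] TWIST 0.4
wrist crank 0.98 [300 375   0] [483   6] 
wrist crank 0.65 [461 383   6] [322 201] 
wrist crank_socket 0.71 [486 404   5] [320 246] 
wrist crank_knob 0.65 [305 409  39] [547  39] 
wrist crank_knob 0.62 [439 361  42] [319 158]
```

View pics/w3.png

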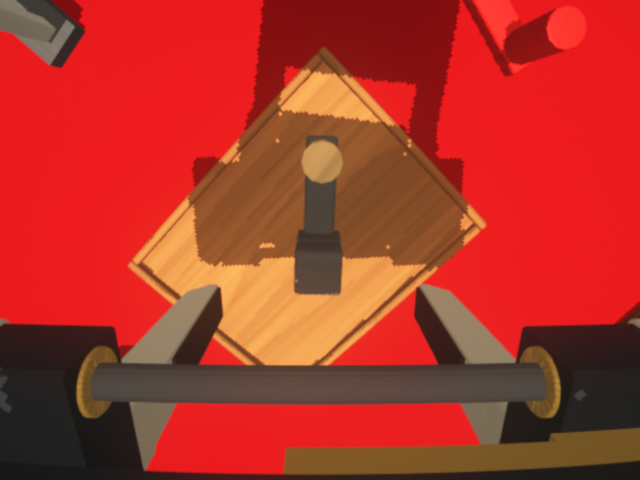

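Hub at (318,265) is centred between the fingers and the grip at (322,160) is in line, so I'm descending.

Emit:
{"method": "arm_command", "body": {"rows": [{"tx": 0, "ty": 0, "tz": 40, "twist": 0, "gripper": 1}, {"tx": 0, "ty": 0, "tz": 40, "twist": 0, "gripper": 1}, {"tx": 0, "ty": 0, "tz": 0, "twist": 0, "gripper": 0}, {"tx": 0, "ty": 0, "tz": 0, "twist": 0, "gripper": 0}, {"tx": 0, "ty": 0, "tz": 0, "twist": 0, "gripper": 0}, {"tx": 0, "ty": 0, "tz": 0, "twist": 0, "gripper": 0}, {"tx": 0, "ty": 0, "tz": 0, "twist": 0, "gripper": 0}, {"tx": 0, "ty": 0, "tz": 0, "twist": 0, "gripper": 0}], "squeeze": 40}}

```text
t: 5.58
tcp_pos: [0.4888, 0.4045, 0.0198]
tool_rot: [-1.135, 2.929, 0.0]
ft_force: [-0.2, -0.5, 0.5]
opening: 0.0376
gripper_force: 0.0
```

Emit:
{"method": "arm_command", "body": {"rows": [{"tx": 0, "ty": 0, "tz": 0, "twist": 0, "gripper": 0}, {"tx": 0, "ty": 0, "tz": 0, "twist": 0, "gripper": 0}, {"tx": 0, "ty": 0, "tz": 0, "twist": 0, "gripper": 0}, {"tx": 0, "ty": 0, "tz": 0, "twist": 0, "gripper": 0}]}}

```text
t: 6.08
tcp_pos: [0.4888, 0.4045, 0.0196]
tool_rot: [1.136, -2.929, 0.0]
ft_force: [-0.2, -0.1, 1.2]
opening: 0.0278
gripper_force: 39.7
```

```bash
python3 - <<'E'
from h import *
plan(590,160,290,132)
E
```

```text
now [488.8 404.5  19.6] yaw 132.4 tilt 0.0 j6 -1.69 t 6.075 SHIFT [  90.  -248.8 -270.4] TWIST 0.4
```

Emit:
{"method": "arm_command", "body": {"rows": [{"tx": 0, "ty": 0, "tz": -45, "twist": 0, "gripper": 0}, {"tx": 0, "ty": 0, "tz": -45, "twist": 0, "gripper": 0}, {"tx": 0, "ty": 0, "tz": -45, "twist": 0, "gripper": 0}, {"tx": 0, "ty": 0, "tz": -45, "twist": 0, "gripper": 0}, {"tx": 0, "ty": 0, "tz": -45, "twist": 0, "gripper": 0}, {"tx": 0, "ty": 0, "tz": -45, "twist": 0, "gripper": 0}, {"tx": 0, "ty": 0, "tz": 0, "twist": 0, "gripper": 0}]}}

```text
t: 6.95
tcp_pos: [0.4896, 0.4051, 0.2928]
tool_rot: [-1.134, 2.924, 0.002]
ft_force: [0.2, -0.6, -1.9]
opening: 0.0281
gripper_force: 39.7
```

```bash
python3 - <<'E'
from h import *
plan(606,80,290,132); print(state()["opening"],state()["gripper_force"])
E
```

```text
now [489.6 405.1 292.8] yaw 132.4 tilt 0.32 j6 -1.69 t 6.95 SHIFT [ 133.2 -318.6    2.3] TWIST 0.4
0.0280648178406363 39.679124790709466
```

Emit:
{"method": "arm_command", "body": {"rows": [{"tx": 19, "ty": -45, "tz": 0, "twist": 0, "gripper": 0}, {"tx": 19, "ty": -45, "tz": 0, "twist": 0, "gripper": 0}, {"tx": 19, "ty": -45, "tz": 0, "twist": 0, "gripper": 0}, {"tx": 19, "ty": -46, "tz": 0, "twist": 0, "gripper": 0}, {"tx": 19, "ty": -46, "tz": 0, "twist": 0, "gripper": 0}, {"tx": 19, "ty": -46, "tz": 0, "twist": 0, "gripper": 0}, {"tx": 19, "ty": -46, "tz": 0, "twist": 0, "gripper": 0}, {"tx": 0, "ty": 0, "tz": 0, "twist": 0, "gripper": 0}]}}

```text
t: 7.95
tcp_pos: [0.6057, 0.0762, 0.2873]
tool_rot: [1.129, -2.928, -0.001]
ft_force: [0.6, 0.9, -2.6]
opening: 0.0281
gripper_force: 39.7
```

```bash
python3 - <<'E'
from h import *
f=grab_frame("wrist"); save(f,"w4"); plan(606,80,290,132)
find(f,"wrist",["crank_socket","crank_knob","shaft_seat","pointer_tip","deck_edge","dome0"])
E
```

```text
now [605.2  78.  287.6] yaw 132.2 tilt 0.18 j6 -2.26 t 8.0 SHIFT [-2.   1.  -2.4] TWIST 0.2
wrist crank_socket 0.93 [605  73 270] [313 284] 
wrist crank_socket 0.43 [500 -14  83] [322  64] 
wrist crank_knob 0.9 [559  31 311] [312 168] 
wrist crank_knob 0.64 [502 -12  83] [323  67] 
wrist shaft_seat 0.91 [623 -12 200] [202 182] 
wrist pointer_tip 0.96 [500 149 103] [451 187] 
wrist deck_edge 0.96 [498 143  71] [439 178] 
wrist dome0 0.79 [498  86  86] [403 139] 
wrist dome0 0.65 [504 -14  82] [319  67] 
wrist dome0 0.27 [495 144  70] [441 176]
```

View pics/w4.png

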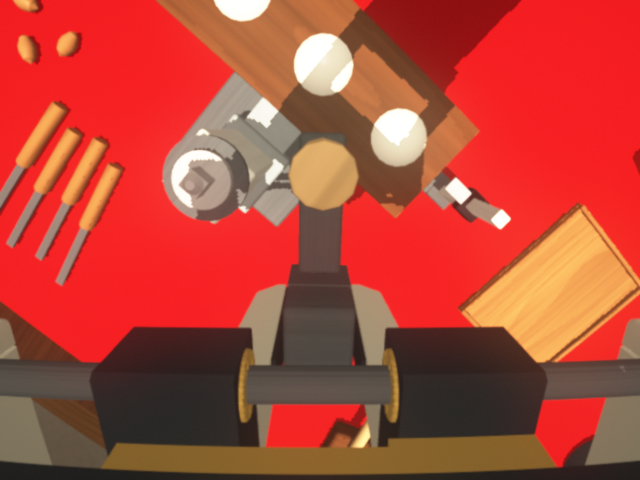

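Shaft shows at (200,182) with its square tip visible, and the crank is held straight. I need a zoom for the square's angle.

```bash
python3 - <<'E'
import cv2
a=cv2.imread('pics/w4.png')[150:215,170:235]; cv2.imwrite('pics/c2.png',cv2.resize(a,(585,585),interpolation=cv2.INTER_CUBIC))
E
```

```text
(no output)
```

View pics/c2.png

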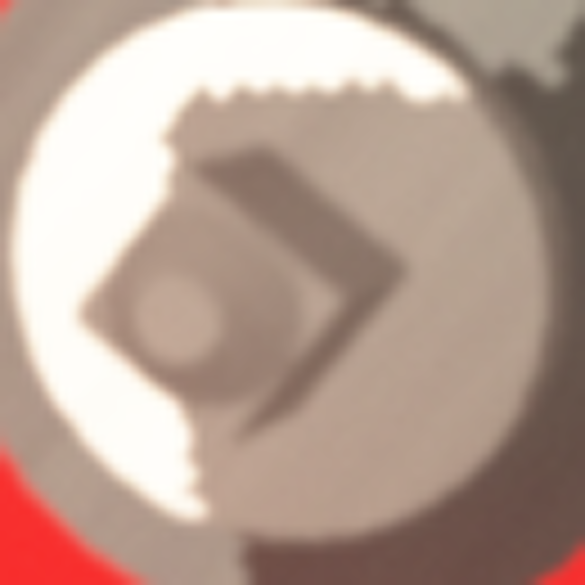

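```bash
python3 - <<'E'
from h import *
f=grab_frame("wrist")
c=[ray(f,170+u/9,150+v/9,.218)*1000 for u,v in[(82,312),(200,165),(345,295),(232,437)]]
b=[ray(f,170+u/9,150+v/9,.200)*1000 for u,v in[(262,150),(405,270)]]
print(np.round(c,1),np.round(b,1))
for i in range(4):
    d=c[(i+1)%4]-c[i]; print(np.linalg.norm(d),np.degrees(np.arctan2(d[1],d[0]))%90)
d=b[1]-b[0]; print(np.linalg.norm(d),np.degrees(np.arctan2(d[1],d[0]))%90); print(np.mean(c,0), state()["tcp_pos"])
# crank angle from arm in image, hub top at z: underside= tcp-14
find(f,"wrist",["shaft_seat","crank_socket"])
E
```

```text
[[629.4 -15.9 218. ]
 [615.8 -15.9 218. ]
 [616.   -2.8 218. ]
 [629.3  -2.6 218. ]] [[617.  -16.4 200. ]
 [616.8  -2.9 200. ]]
13.683115030940172 89.94331986220772
13.069653500380904 88.75696948732335
13.278401936744121 0.8727723813128385
13.282939669725177 0.5293729970900927
13.476754371715954 0.8950453776819387
[622.63468592  -9.32623432 218.        ] [0.60533229 0.0800071  0.28954774]
wrist shaft_seat 0.61 [627 -14 199] [193 180] 
wrist crank_socket 0.93 [604  80 273] [320 288] 
wrist crank_socket 0.29 [556  34 313] [317 163]
```

Shaft square is aligned with the world axes, centred at about (622.5,-11.5). Next I turn the crank so its grip points toward the robot.

Emit:
{"method": "arm_command", "body": {"rows": [{"tx": 0, "ty": 0, "tz": 0, "twist": 10.6, "gripper": 0}, {"tx": 0, "ty": 0, "tz": 0, "twist": 10.6, "gripper": 0}, {"tx": 0, "ty": 0, "tz": 0, "twist": 10.6, "gripper": 0}, {"tx": 0, "ty": 0, "tz": 0, "twist": 10.6, "gripper": 0}, {"tx": -17, "ty": -45, "tz": 10, "twist": 0, "gripper": 0}, {"tx": 0, "ty": -46, "tz": 10, "twist": 0, "gripper": 0}, {"tx": 0, "ty": 0, "tz": 0, "twist": 0, "gripper": 0}, {"tx": 0, "ty": 0, "tz": 0, "twist": 0, "gripper": 0}]}}

```text
t: 9.45
tcp_pos: [0.6226, -0.0114, 0.2698]
tool_rot: [0.001, 3.141, 0.0]
ft_force: [-0.1, 0.9, -2.3]
opening: 0.028
gripper_force: 39.7
```

```bash
python3 - <<'E'
from h import *
f=grab_frame("wrist"); save(f,"w5",(240,130,400,250),5); plan(622.5,-11.5,250,90)
find(f,"wrist",["crank_socket","crank_knob","shaft_seat"])
s=state(); m=R.from_rotvec(s["tool_rot"]).as_matrix()
for p in [(14,14,-36),(14,-14,-36),(-14,0,-36),(14,0,0),(65,0,-50),(0,0,-36)]:
    q=proj(f,s["tcp_pos"]+m@np.array(p)/1000); print(p,q.round(1),((q-[240,130])*5).round())
E
```

```text
now [622.6 -11.  270. ] yaw 90.0 tilt 0.03 j6 -1.66 t 9.5 SHIFT [ 0.1 -0.5 20. ] TWIST 0.0
wrist crank_socket 0.96 [623 -12 252] [317 289] 
wrist crank_socket 0.74 [ 495 -117   87] [195  74] 
wrist crank_knob 0.64 [ 409 -304   -5] [49 10] 
wrist crank_knob 0.61 [561 -14 293] [310 180] 
(14, 14, -36) [356.8 311.1] [584. 906.]
(14, -14, -36) [282.1 311.2] [211. 906.]
(-14, 0, -36) [319.4 374.7] [ 397. 1223.]
(14, 0, 0) [319.1 276. ] [396. 730.]
(65, 0, -50) [319.6 178.7] [398. 243.]
(0, 0, -36) [319.4 344. ] [ 397. 1070.]
```

View pics/w5.png

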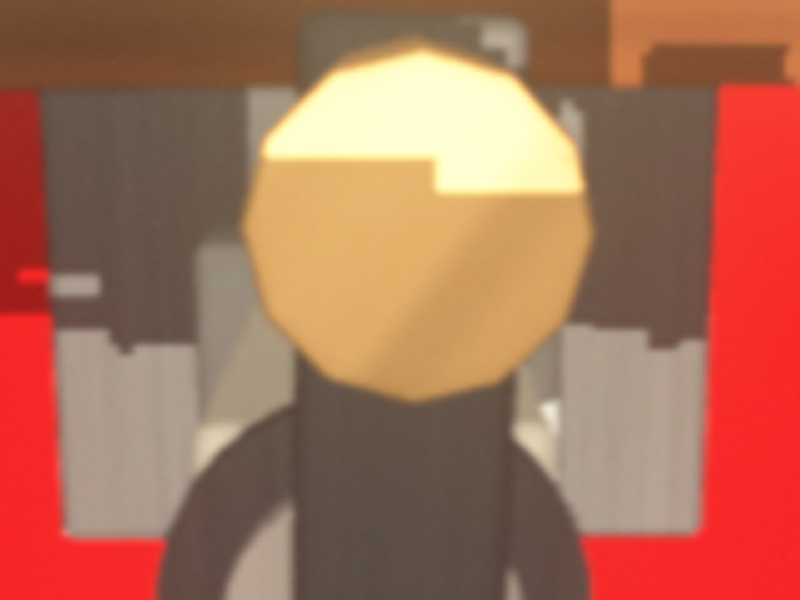

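Grip top is centred at crop (418,222) versus (398,243) predicted, so the crank sits about 1–2 mm further along tool x. I'll shift back by 1 mm and descend gently.

Emit:
{"method": "arm_command", "body": {"rows": [{"tx": -1, "ty": -0.5, "tz": 20, "twist": 0, "gripper": 0}, {"tx": 0, "ty": 0, "tz": 10, "twist": 0, "gripper": 0}, {"tx": 0, "ty": 0, "tz": 5, "twist": 0, "gripper": 0}, {"tx": 0, "ty": 0, "tz": 5, "twist": 0, "gripper": 0}, {"tx": 0, "ty": 0, "tz": 5, "twist": 0, "gripper": 0}, {"tx": 0, "ty": 0, "tz": 0, "twist": 0, "gripper": 0}]}}

```text
t: 10.4
tcp_pos: [0.6234, -0.0126, 0.2243]
tool_rot: [-0.001, -3.141, 0.001]
ft_force: [0.3, -2.2, -3.9]
opening: 0.0277
gripper_force: 39.7
```

Emit:
{"method": "arm_command", "body": {"rows": [{"tx": 0, "ty": 0.5, "tz": 5, "twist": 0, "gripper": 0}, {"tx": 0, "ty": 0, "tz": 4, "twist": 0, "gripper": 0}, {"tx": 0, "ty": 0, "tz": 0, "twist": 0, "gripper": 0}]}}

```text
t: 10.78
tcp_pos: [0.6237, -0.0125, 0.2154]
tool_rot: [0.001, 3.141, -0.002]
ft_force: [0.9, -4.6, -4.2]
opening: 0.028
gripper_force: 39.6
```

Emit:
{"method": "arm_command", "body": {"rows": [{"tx": 0, "ty": 0, "tz": 2, "twist": 0, "gripper": 0}, {"tx": 0, "ty": 0, "tz": 0, "twist": 0, "gripper": 0}, {"tx": 0, "ty": 0, "tz": 0, "twist": 0, "gripper": 0.5}, {"tx": 0, "ty": 0, "tz": 0, "twist": 0, "gripper": 0.5}, {"tx": 0, "ty": 0, "tz": 0, "twist": 0, "gripper": 0.5}, {"tx": 0, "ty": 0, "tz": 0, "twist": 0, "gripper": 0.5}]}}

```text
t: 11.52
tcp_pos: [0.6235, -0.0117, 0.2137]
tool_rot: [0.0, 3.142, 0.0]
ft_force: [0.3, -0.2, -1.2]
opening: 0.0466
gripper_force: 0.0
```

```bash
python3 - <<'E'
from h import *
plan(558,-13,300,90); print(state()["opening"])
f=grab_frame("wrist"); find(f,"wrist",["crank_knob","crank_socket","pointer_tip"])
E
```

```text
now [623.5 -11.7 213.7] yaw 90.0 tilt 0.01 j6 -1.66 t 11.525 SHIFT [ 65.5  -1.3 -86.3] TWIST -0.0
0.04660025646543121
wrist crank_knob 0.57 [552 -14 230] [312 152] 
wrist crank_socket 0.73 [624 -16 203] [310 295] 
wrist pointer_tip 0.8 [496 148 101] [546  64]
```

Emit:
{"method": "arm_command", "body": {"rows": [{"tx": 0, "ty": 0, "tz": -40, "twist": 0, "gripper": 0.5}, {"tx": 0, "ty": 0, "tz": -40, "twist": 0, "gripper": 0.5}, {"tx": 33, "ty": -0.5, "tz": 0, "twist": 0, "gripper": 0.5}, {"tx": 33, "ty": -0.5, "tz": 0, "twist": 0, "gripper": 0.5}, {"tx": 0, "ty": 0, "tz": 0, "twist": 0, "gripper": 0.5}]}}

```text
t: 12.35
tcp_pos: [0.5564, -0.0128, 0.2943]
tool_rot: [0.001, 3.141, -0.0]
ft_force: [0.3, 0.1, -0.1]
opening: 0.0463
gripper_force: 0.0
```

```bash
python3 - <<'E'
from h import *
plan(558,-13,230,90)
f=grab_frame("wrist"); save(f,"w6"); find(f,"wrist",["crank_knob","crank_socket"])
for c in["top","side"]:
    f=grab_frame(c); find(f,c,["crank_knob","crank_socket"],.4)
E
```

```text
now [556.4 -12.8 294.3] yaw 90.0 tilt 0.03 j6 -1.68 t 12.35 SHIFT [-1.6 -0.2 64.3] TWIST -0.0
wrist crank_knob 0.61 [555 -13 234] [318 259] 
wrist crank_socket 0.79 [624 -13 200] [317 331] 
top crank_knob 0.64 [309 409  37] [177 303] 
side crank_knob 0.95 [553 -15 235] [338 193] 
side crank_knob 0.57 [308 403  38] [166 225] 
side crank_socket 0.97 [293 340   1] [174 248] 
side crank_socket 0.91 [623 -14 206] [359 193]
```

View pics/w6.png

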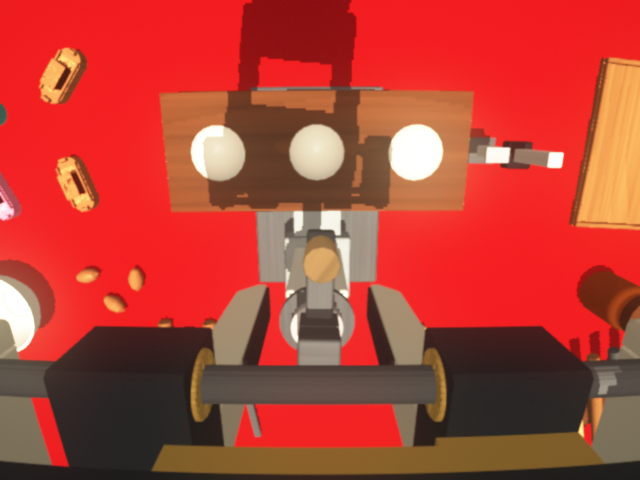

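Crank sits on the shaft with its grip at (321,258) between the fingers; descending to grip it.

Emit:
{"method": "arm_command", "body": {"rows": [{"tx": -1, "ty": 0, "tz": 32, "twist": 0, "gripper": 0.5}, {"tx": 0, "ty": 0, "tz": 32, "twist": 0, "gripper": 0.5}, {"tx": 0, "ty": 0, "tz": 0, "twist": 0, "gripper": 0}, {"tx": 0, "ty": 0, "tz": 0, "twist": 0, "gripper": 0}, {"tx": 0, "ty": 0, "tz": 0, "twist": 0, "gripper": 0}, {"tx": 0, "ty": 0, "tz": 0, "twist": 0, "gripper": 0}, {"tx": 0, "ty": 0, "tz": 0, "twist": 0, "gripper": 0}, {"tx": 0, "ty": 0, "tz": 0, "twist": 0, "gripper": 0}], "squeeze": 25}}

```text
t: 13.8
tcp_pos: [0.5588, -0.0129, 0.2302]
tool_rot: [0.001, 3.141, -0.0]
ft_force: [-0.2, -1.3, 4.1]
opening: 0.0212
gripper_force: 24.9
```

```bash
python3 - <<'E'
from h import *
plan(558,-13,230,90); print(state()["opening"],state()["gripper_force"])
# circle rows clockwise from above, start angle 180deg (knob at -x), in tool axes: tool x=-X, tool y=+Y
for n in range(16):
    a0=np.pi-n*np.pi/8; a1=a0-np.pi/8
    d=65*np.array([np.cos(a1)-np.cos(a0),np.sin(a1)-np.sin(a0)]); print(n,round(-d[0],1),round(d[1],1))
E
```

```text
now [558.8 -12.9 230.2] yaw 90.0 tilt 0.06 j6 -1.68 t 13.8 SHIFT [ 0.8 -0.1  0.2] TWIST -0.0
0.021156683003416367 24.887896478176117
0 -4.9 24.9
1 -14.1 21.1
2 -21.1 14.1
3 -24.9 4.9
4 -24.9 -4.9
5 -21.1 -14.1
6 -14.1 -21.1
7 -4.9 -24.9
8 4.9 -24.9
9 14.1 -21.1
10 21.1 -14.1
11 24.9 -4.9
12 24.9 4.9
13 21.1 14.1
14 14.1 21.1
15 4.9 24.9
```

Emit:
{"method": "arm_command", "body": {"rows": [{"tx": -4.9, "ty": 24.9, "tz": 0, "twist": 0, "gripper": 0}, {"tx": -14.1, "ty": 21.1, "tz": 0, "twist": 0, "gripper": 0}, {"tx": -21.1, "ty": 14.1, "tz": 0, "twist": 0, "gripper": 0}, {"tx": -24.9, "ty": 4.9, "tz": 0, "twist": 0, "gripper": 0}, {"tx": -24.9, "ty": -4.9, "tz": 0, "twist": 0, "gripper": 0}, {"tx": -21.1, "ty": -14.1, "tz": 0, "twist": 0, "gripper": 0}, {"tx": -14.1, "ty": -21.1, "tz": 0, "twist": 0, "gripper": 0}, {"tx": -4.9, "ty": -24.9, "tz": 0, "twist": 0, "gripper": 0}]}}

```text
t: 14.8
tcp_pos: [0.6887, -0.0135, 0.2289]
tool_rot: [0.0, -3.141, -0.0]
ft_force: [-0.0, 0.1, 0.8]
opening: 0.0006
gripper_force: 0.0
```

```bash
python3 - <<'E'
from h import *
f=grab_frame("wrist"); save(f,"w7")
find(f,"wrist",["crank_knob","crank_socket","pointer_tip","deck_edge","dome0"])
plan(688,-12,230,90); print(state()["ft_force"],state()["opening"])
E
```

```text
wrist crank_knob 0.93 [634  48 238] [466 192] 
now [688.2 -12.3 229.8] yaw 90.0 tilt 0.01 j6 -1.66 t 15.1 SHIFT [ 0.2  0.3 -0.2] TWIST -0.0
[-0.87608262 -0.64828119  0.5344594 ] 0.00036502332172492217
```

View pics/w7.png

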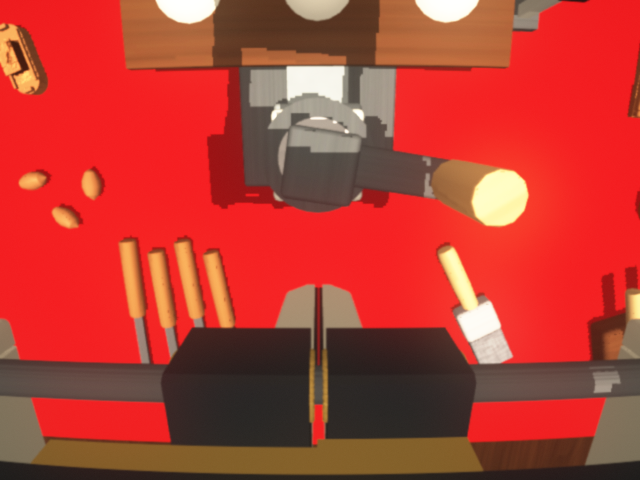

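The grip slipped out: the grip stands now at (498,197), crank at about +y. I'll locate it and regrip harder and go slower.

```bash
python3 - <<'E'
from h import *
f=grab_frame("wrist")
k=ray(f,499,197,.264)*1000; print(k)
h=[ray(f,u,v,.250)*1000 for u,v in[(290,126),(361,136),(352,206),(281,197)]]; print(np.round(h),np.mean(h,0))
plan(k[0],k[1],300)
find(f,"wrist",["crank_knob"])
E
```

```text
[631.16651739  51.48881932 264.        ]
[[607. -23. 250.]
 [611.   4. 250.]
 [637.   1. 250.]
 [634. -27. 250.]] [622.3713809  -11.22434868 250.        ]
now [688.3 -12.2 229.8] yaw 90.0 tilt 0.01 j6 -1.66 t 15.15 SHIFT [ 57.1  63.7 -70.2] TWIST 0
wrist crank_knob 0.85 [632  49 235] [461 187]
```

Emit:
{"method": "arm_command", "body": {"rows": [{"tx": 0, "ty": 0, "tz": -40, "twist": 0, "gripper": 0.45}, {"tx": 0, "ty": 0, "tz": -20, "twist": 0, "gripper": 0.45}, {"tx": 28, "ty": 32, "tz": 0, "twist": 0, "gripper": 0.45}, {"tx": 29, "ty": 32, "tz": 0, "twist": 0, "gripper": 0.45}, {"tx": 0, "ty": 0, "tz": 0, "twist": 0, "gripper": 0.45}, {"tx": 0, "ty": 0, "tz": 32, "twist": 0, "gripper": 0.45}, {"tx": 0, "ty": 0, "tz": 28, "twist": 0, "gripper": 0.45}, {"tx": 0, "ty": 0, "tz": 0, "twist": 0, "gripper": 0.45}], "squeeze": 60}}

```text
t: 16.2
tcp_pos: [0.6309, 0.0509, 0.2279]
tool_rot: [-0.001, -3.138, 0.0]
ft_force: [-0.5, 0.0, 0.2]
opening: 0.0419
gripper_force: 0.0
```

Emit:
{"method": "arm_command", "body": {"rows": [{"tx": 0, "ty": 0, "tz": 0, "twist": 0, "gripper": 0}, {"tx": 0, "ty": 0, "tz": 0, "twist": 0, "gripper": 0}, {"tx": 0, "ty": 0, "tz": 0, "twist": 0, "gripper": 0}, {"tx": 0, "ty": 0, "tz": 0, "twist": 0, "gripper": 0}, {"tx": 0, "ty": 0, "tz": 0, "twist": 0, "gripper": 0}, {"tx": -10, "ty": 0, "tz": 0, "twist": 0, "gripper": 0}, {"tx": -11, "ty": -2, "tz": 0, "twist": 0, "gripper": 0}, {"tx": -10, "ty": -4, "tz": 0, "twist": 0, "gripper": 0}]}}

```text
t: 17.2
tcp_pos: [0.661, 0.0415, 0.2296]
tool_rot: [-0.001, -3.135, 0.011]
ft_force: [-16.2, -18.7, 5.8]
opening: 0.0208
gripper_force: 60.0
```

```bash
python3 - <<'E'
from h import *
s=state(); print(s["tcp_pos"],s["ft_force"],s["wrist_torque"],s["opening"],s["gripper_force"])
d=s["tcp_pos"][:2]*1000-[622.5,-11.5]; print(np.hypot(*d),np.degrees(np.arctan2(d[1],d[0])))
f=grab_frame("wrist"); find(f,"wrist",["crank_knob"],.4)
E
```

```text
[0.66099778 0.04148295 0.22961523] [-16.23191493 -18.65517899   5.77219105] [-4.071421    3.22542568 -0.01671407] 0.020821867279949717 60.01240789890289
65.492536525406 53.997582566176575
wrist crank_knob 0.57 [664  39 238] [313 317] 
wrist crank_knob 0.54 [680 370   0] [614 228]
```

```bash
cat >> h.py <<'E'
def circ(cmd,angs,c=(622.5,-11.5),r=65):
    "cmd: commanded xy; yaw 90 (tool x=-X, tool y=Y)"
    cur=np.array(cmd,float)
    for a in angs:
        t=np.array(c)+r*np.array([np.cos(np.radians(a)),np.sin(np.radians(a))]); d=np.round(t-cur,1); cur=cur+d
        print('{"tx": %.1f, "ty": %.1f, "tz": 0, "twist": 0, "gripper": 0},'%(-d[0],d[1]),end=" ")
    print("\nend cmd",cur.round(1))
def rep(c=(622.5,-11.5)):
    s=state(); d=s["tcp_pos"][:2]*1000-c; a=np.arctan2(d[1],d[0]); F=s["ft_force"]
    print("tcp",(s["tcp_pos"]*1000).round(1),"r",np.hypot(*d).round(1),"ang",np.degrees(a).round(1),"Frad",(F[0]*np.cos(a)+F[1]*np.sin(a)).round(1),"Fcw",(F[0]*np.sin(a)-F[1]*np.cos(a)).round(1),"Fz",F[2].round(1),"open",s["opening"].round(4),"yaw",yawdeg(s).round(1),s["t"])
E
python3 - <<'E'
from h import *
rep(); circ((662.3,45.8),[45,30,15,0,-20,-40,-60,-80])
E
```

```text
Traceback (most recent call last):
  File "h.py", line 51, in rep
    print("tcp",(s["tcp_pos"]*1000).round(1),"r",np.hypot(*d).round(1),"ang",np.degrees(a).round(1),"Frad",(F[0]*np.cos(a)+F[1]*np.sin(a)).round(1),"Fcw",(F[0]*np.sin(a)-F[1]*np.cos(a)).round(1),"Fz",F[2].round(1),"open",s["opening"].round(4),"yaw",yawdeg(s).round(1),s["t"])
                                                                                                                                                                                                                             ^^^^^^^^^^^^^^^^^^
AttributeError: 'float' object has no attribute 'round'
```

```bash
sed -i 's/s\["opening"\].round(4)/round(s["opening"],4)/' h.py
python3 - <<'E'
from h import *
rep(); circ((662.3,45.8),[45,30,15,0,-20,-40,-60,-80])
E
```

```text
tcp [661.5  41.2 229.5] r 65.6 ang 53.5 Frad -21.6 Fcw 1.7 Fz 5.8 open 0.0213 yaw 89.9 17.3
{"tx": -6.2, "ty": -11.3, "tz": 0, "twist": 0, "gripper": 0}, {"tx": -10.3, "ty": -13.5, "tz": 0, "twist": 0, "gripper": 0}, {"tx": -6.5, "ty": -15.7, "tz": 0, "twist": 0, "gripper": 0}, {"tx": -2.2, "ty": -16.8, "tz": 0, "twist": 0, "gripper": 0}, {"tx": 3.9, "ty": -22.2, "tz": 0, "twist": 0, "gripper": 0}, {"tx": 11.3, "ty": -19.6, "tz": 0, "twist": 0, "gripper": 0}, {"tx": 17.3, "ty": -14.5, "tz": 0, "twist": 0, "gripper": 0}, {"tx": 21.2, "ty": -7.7, "tz": 0, "twist": 0, "gripper": 0}, 
end cmd [633.8 -75.5]
```

Emit:
{"method": "arm_command", "body": {"rows": [{"tx": -6.2, "ty": -11.3, "tz": 0, "twist": 0, "gripper": 0}, {"tx": -10.3, "ty": -13.5, "tz": 0, "twist": 0, "gripper": 0}, {"tx": -6.5, "ty": -15.7, "tz": 0, "twist": 0, "gripper": 0}, {"tx": -2.2, "ty": -16.8, "tz": 0, "twist": 0, "gripper": 0}, {"tx": 3.9, "ty": -22.2, "tz": 0, "twist": 0, "gripper": 0}, {"tx": 11.3, "ty": -19.6, "tz": 0, "twist": 0, "gripper": 0}]}}

```text
t: 18.05
tcp_pos: [0.6742, -0.0549, 0.2311]
tool_rot: [0.001, 3.137, 0.0]
ft_force: [-0.3, 4.9, 7.5]
opening: 0.0206
gripper_force: 59.9
```

```bash
python3 - <<'E'
from h import *
rep(); circ((672.3,-53.3),[-60,-80,-100,-120,-140,-160,-180,-200])
f=grab_frame("side"); find(f,"side",["crank_knob"],.4); find(f,"side",["deck_edge","pointer_tip"],.3)
E
```

```text
tcp [674.2 -54.9 231.1] r 67.5 ang -40.0 Frad -3.4 Fcw -3.5 Fz 7.5 open 0.0206 yaw 90.0 18.05
{"tx": 17.3, "ty": -14.5, "tz": 0, "twist": 0, "gripper": 0}, {"tx": 21.2, "ty": -7.7, "tz": 0, "twist": 0, "gripper": 0}, {"tx": 22.6, "ty": -0.0, "tz": 0, "twist": 0, "gripper": 0}, {"tx": 21.2, "ty": 7.7, "tz": 0, "twist": 0, "gripper": 0}, {"tx": 17.3, "ty": 14.5, "tz": 0, "twist": 0, "gripper": 0}, {"tx": 11.3, "ty": 19.6, "tz": 0, "twist": 0, "gripper": 0}, {"tx": 3.9, "ty": 22.2, "tz": 0, "twist": 0, "gripper": 0}, {"tx": -3.9, "ty": 22.2, "tz": 0, "twist": 0, "gripper": 0}, 
end cmd [561.4  10.7]
side crank_knob 0.97 [310 404  38] [167 225] 
side crank_knob 0.86 [674 -56 237] [388 182] 
side deck_edge 0.75 [493 138  74] [279 232] 
side pointer_tip 0.43 [497 147  99] [278 221]
```

Knob is held this time. I'll continue the circle from the measured position.

Emit:
{"method": "arm_command", "body": {"rows": [{"tx": 18, "ty": -14, "tz": 0, "twist": 0, "gripper": 0}, {"tx": 21.2, "ty": -7.7, "tz": 0, "twist": 0, "gripper": 0}, {"tx": 22.6, "ty": 0, "tz": 0, "twist": 0, "gripper": 0}, {"tx": 21.2, "ty": 7.7, "tz": 0, "twist": 0, "gripper": 0}, {"tx": 17.3, "ty": 14.5, "tz": 0, "twist": 0, "gripper": 0}, {"tx": 11.3, "ty": 19.6, "tz": 0, "twist": 0, "gripper": 0}, {"tx": 3.9, "ty": 22.2, "tz": 0, "twist": 0, "gripper": 0}]}}

```text
t: 19.12
tcp_pos: [0.5574, -0.0126, 0.2316]
tool_rot: [0.002, 3.139, -0.003]
ft_force: [3.3, -3.3, 8.9]
opening: 0.0208
gripper_force: 60.0
```

```bash
python3 - <<'E'
from h import *
rep(); circ((557.5,-11.5),[160,140,120,100,80,60,40,20])
E
```

```text
tcp [557.4 -12.6 231.6] r 65.1 ang -179.0 Frad -3.3 Fcw -3.4 Fz 8.9 open 0.0208 yaw 89.9 19.125
{"tx": -3.9, "ty": 22.2, "tz": 0, "twist": 0, "gripper": 0}, {"tx": -11.3, "ty": 19.6, "tz": 0, "twist": 0, "gripper": 0}, {"tx": -17.3, "ty": 14.5, "tz": 0, "twist": 0, "gripper": 0}, {"tx": -21.2, "ty": 7.7, "tz": 0, "twist": 0, "gripper": 0}, {"tx": -22.6, "ty": 0.0, "tz": 0, "twist": 0, "gripper": 0}, {"tx": -21.2, "ty": -7.7, "tz": 0, "twist": 0, "gripper": 0}, {"tx": -17.3, "ty": -14.5, "tz": 0, "twist": 0, "gripper": 0}, {"tx": -11.3, "ty": -19.6, "tz": 0, "twist": 0, "gripper": 0}, 
end cmd [683.6  10.7]
```

Tracking well, one turn done.

Emit:
{"method": "arm_command", "body": {"rows": [{"tx": -3.9, "ty": 22.2, "tz": 0, "twist": 0, "gripper": 0}, {"tx": -11.3, "ty": 19.6, "tz": 0, "twist": 0, "gripper": 0}, {"tx": -17.3, "ty": 14.5, "tz": 0, "twist": 0, "gripper": 0}, {"tx": -21.2, "ty": 7.7, "tz": 0, "twist": 0, "gripper": 0}, {"tx": -22.6, "ty": 0, "tz": 0, "twist": 0, "gripper": 0}, {"tx": -21.2, "ty": -7.7, "tz": 0, "twist": 0, "gripper": 0}, {"tx": -17.3, "ty": -14.5, "tz": 0, "twist": 0, "gripper": 0}, {"tx": -11.3, "ty": -19.6, "tz": 0, "twist": 0, "gripper": 0}]}}

```text
t: 20.12
tcp_pos: [0.6843, 0.0099, 0.2311]
tool_rot: [-0.0, 3.14, -0.0]
ft_force: [-6.8, -0.6, 8.9]
opening: 0.0217
gripper_force: 60.0
```

```bash
python3 - <<'E'
from h import *
rep()
E
```

```text
tcp [684.3   9.9 231.1] r 65.4 ang 19.1 Frad -6.6 Fcw -1.7 Fz 8.9 open 0.0217 yaw 90.0 20.125
```

Emit:
{"method": "arm_command", "body": {"rows": [{"tx": -2.9, "ty": -22.2, "tz": 0, "twist": 0, "gripper": 0}, {"tx": 3.9, "ty": -22.2, "tz": 0, "twist": 0, "gripper": 0}, {"tx": 11.3, "ty": -19.6, "tz": 0, "twist": 0, "gripper": 0}, {"tx": 17.3, "ty": -14.5, "tz": 0, "twist": 0, "gripper": 0}, {"tx": 21.2, "ty": -7.7, "tz": 0, "twist": 0, "gripper": 0}, {"tx": 22.6, "ty": 0, "tz": 0, "twist": 0, "gripper": 0}, {"tx": 21.2, "ty": 7.7, "tz": 0, "twist": 0, "gripper": 0}, {"tx": 17.3, "ty": 14.5, "tz": 0, "twist": 0, "gripper": 0}]}}

```text
t: 21.12
tcp_pos: [0.5721, -0.0553, 0.2316]
tool_rot: [0.003, 3.137, -0.004]
ft_force: [6.4, 0.1, 7.4]
opening: 0.0211
gripper_force: 60.0
```

```bash
python3 - <<'E'
from h import *
rep()
fs=[(c,grab_frame(c)) for c in("side","top")]
for c,f in fs: find(f,c,["deck_edge","pointer_tip"],.3)
save(fs[0][1],"s7",(230,170,400,310),4)
E
```

```text
tcp [572.1 -55.3 231.6] r 66.8 ang -139.0 Frad -4.9 Fcw -4.1 Fz 7.4 open 0.0211 yaw 89.9 21.125
side deck_edge 0.92 [495 137  89] [279 227] 
side deck_edge 0.53 [497  84 107] [293 229] 
side pointer_tip 0.5 [496 145  96] [278 223] 
top deck_edge 0.83 [498 139  91] [274 234] 
top pointer_tip 0.63 [499 147 100] [270 233]
```

View pics/s7.png

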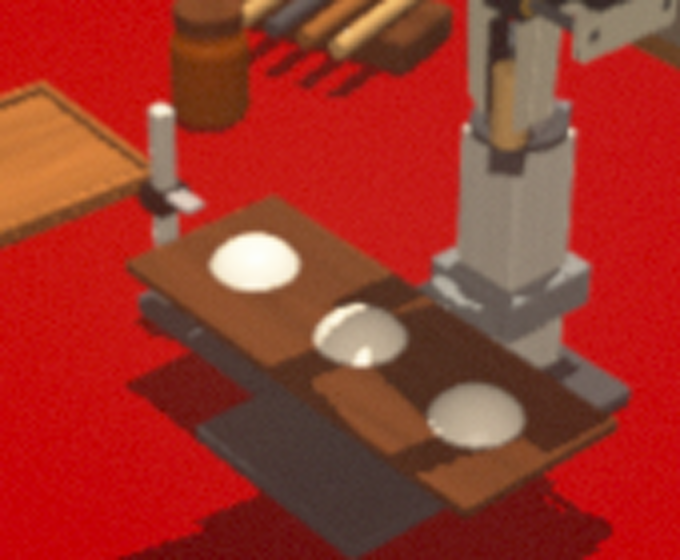

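Deck is at about 88.5 mm, tip about 99.5. I'm winding almost one more turn.

Emit:
{"method": "arm_command", "body": {"rows": [{"tx": 11.8, "ty": 20.5, "tz": 0, "twist": 0, "gripper": 0}, {"tx": 3.9, "ty": 22.2, "tz": 0, "twist": 0, "gripper": 0}, {"tx": -3.9, "ty": 22.2, "tz": 0, "twist": 0, "gripper": 0}, {"tx": -11.3, "ty": 19.6, "tz": 0, "twist": 0, "gripper": 0}, {"tx": -17.3, "ty": 14.5, "tz": 0, "twist": 0, "gripper": 0}, {"tx": -21.2, "ty": 7.7, "tz": 0, "twist": 0, "gripper": 0}, {"tx": -22.6, "ty": 0, "tz": 0, "twist": 0, "gripper": 0}, {"tx": -21.2, "ty": -7.7, "tz": 0, "twist": 0, "gripper": 0}]}}

```text
t: 22.42
tcp_pos: [0.6542, 0.0439, 0.2311]
tool_rot: [0.0, 3.141, -0.005]
ft_force: [-8.2, -10.3, 10.5]
opening: 0.0215
gripper_force: 60.1
```

```bash
python3 - <<'E'
from h import *
rep()
E
```

```text
tcp [654.2  43.9 231.1] r 63.9 ang 60.2 Frad -13.0 Fcw -2.0 Fz 10.5 open 0.0215 yaw 90.0 22.425
```

Emit:
{"method": "arm_command", "body": {"rows": [{"tx": -16.8, "ty": -15.5, "tz": 0, "twist": 0, "gripper": 0}, {"tx": -10.8, "ty": -20.5, "tz": 0, "twist": 0, "gripper": 0}, {"tx": -3.4, "ty": -22.2, "tz": 0, "twist": 0, "gripper": 0}, {"tx": 3.9, "ty": -22.2, "tz": 0, "twist": 0, "gripper": 0}, {"tx": 11.3, "ty": -19.6, "tz": 0, "twist": 0, "gripper": 0}, {"tx": 17.3, "ty": -14.5, "tz": 0, "twist": 0, "gripper": 0}, {"tx": 21.2, "ty": -7.7, "tz": 0, "twist": 0, "gripper": 0}, {"tx": 22.6, "ty": 0, "tz": 0, "twist": 0, "gripper": 0}]}}

```text
t: 23.42
tcp_pos: [0.6091, -0.0781, 0.2315]
tool_rot: [0.002, 3.136, -0.002]
ft_force: [4.8, 7.3, 7.4]
opening: 0.021
gripper_force: 60.0
```

Emit:
{"method": "arm_command", "body": {"rows": [{"tx": 21.2, "ty": 7.7, "tz": 0, "twist": 0, "gripper": 0}, {"tx": 0, "ty": 0, "tz": 0, "twist": 0, "gripper": 0}, {"tx": 0, "ty": 0, "tz": 0, "twist": 0, "gripper": 0}]}}

```text
t: 23.8
tcp_pos: [0.5876, -0.0693, 0.2314]
tool_rot: [0.001, 3.138, -0.0]
ft_force: [-0.9, 0.7, 11.0]
opening: 0.0212
gripper_force: 60.0
```

```bash
python3 - <<'E'
from h import *
rep(); plan(520,150,330,90)
for c in("side","top"): f=grab_frame(c); find(f,c,["deck_edge","pointer_tip","dome0"],.3)
E
```

```text
tcp [587.6 -69.3 231.4] r 67.5 ang -121.1 Frad -0.1 Fcw 1.2 Fz 11.0 open 0.0212 yaw 90.0 23.8
now [587.6 -69.3 231.4] yaw 90.0 tilt 0.19 j6 -1.77 t 23.8 SHIFT [ 67.4 219.2 -98.9] TWIST -0.0
side deck_edge 0.97 [494 141  97] [278 223] 
side deck_edge 0.74 [624 -13 197] [359 196] 
side deck_edge 0.44 [ 535 -309   -3] [419 341] 
side pointer_tip 0.61 [496 142  95] [278 223] 
side dome0 0.93 [498 -13 112] [319 245] 
side dome0 0.91 [498  87 115] [292 226] 
side dome0 0.73 [ 413 -303   -1] [378 366] 
side dome0 0.69 [ 698 -426   -4] [505 335] 
side dome0 0.63 [ 496 -115  113] [348 265] 
top deck_edge 0.58 [498 140  98] [273 234] 
top pointer_tip 0.38 [498 145 101] [271 234] 
top dome0 0.87 [500  84 114] [294 233] 
top dome0 0.86 [499 -14 115] [332 233]
```

Deck at about 98. I'll release the grip and look at the gauge from two sides to measure the difference precisely.

Emit:
{"method": "arm_command", "body": {"rows": [{"tx": 0, "ty": 0, "tz": 0, "twist": 0, "gripper": 0.45}, {"tx": 0, "ty": 0, "tz": 0, "twist": 0, "gripper": 0.45}, {"tx": 0, "ty": 0, "tz": 0, "twist": 0, "gripper": 0.45}, {"tx": 0, "ty": 0, "tz": -50, "twist": 0, "gripper": 0.45}, {"tx": 48, "ty": 40, "tz": 0, "twist": 0, "gripper": 0.45}, {"tx": 50, "ty": 40, "tz": 40, "twist": 0, "gripper": 0.45}, {"tx": 0, "ty": 0, "tz": 40, "twist": 0, "gripper": 0.45}, {"tx": 0, "ty": 0, "tz": 0, "twist": 0, "gripper": 0.45}]}}

```text
t: 25.2
tcp_pos: [0.4958, 0.0045, 0.2049]
tool_rot: [0.0, -3.137, -0.0]
ft_force: [-0.3, -0.7, 0.7]
opening: 0.0421
gripper_force: 0.0
```

Emit:
{"method": "arm_command", "body": {"rows": [{"tx": 0, "ty": 0, "tz": 0, "twist": 0, "gripper": 0.45}]}}

```text
t: 25.32
tcp_pos: [0.4981, 0.0039, 0.2078]
tool_rot: [0.001, 3.14, -0.0]
ft_force: [0.2, 0.5, 0.9]
opening: 0.0418
gripper_force: 0.0
```

```bash
python3 - <<'E'
from h import *
import pickle
f=grab_frame("wrist"); pickle.dump(f,open("fA.pkl","wb")); plan(490,280,200,90)
find(f,"wrist",["deck_edge","pointer_tip"],.3)
E
```

```text
now [498.3   3.9 207.9] yaw 90.0 tilt 0.11 j6 -1.66 t 25.375 SHIFT [  8.5 276.1   7.9] TWIST -0.0
wrist deck_edge 0.62 [495 146  96] [503 235] 
wrist pointer_tip 0.89 [498 148 100] [507 241]
```

Emit:
{"method": "arm_command", "body": {"rows": [{"tx": 0, "ty": 54, "tz": 0, "twist": 0, "gripper": 0.45}, {"tx": 0, "ty": 54, "tz": 0, "twist": 0, "gripper": 0.45}, {"tx": 0, "ty": 54, "tz": 0, "twist": 0, "gripper": 0.45}, {"tx": 0, "ty": 54, "tz": 0, "twist": 0, "gripper": 0.45}, {"tx": 0, "ty": 54, "tz": 0, "twist": 0, "gripper": 0.45}, {"tx": 0, "ty": 0, "tz": 0, "twist": 0, "gripper": 0.45}, {"tx": 0, "ty": 0, "tz": 0, "twist": 0, "gripper": 0.45}]}}

```text
t: 26.35
tcp_pos: [0.4974, 0.2738, 0.2068]
tool_rot: [0.0, 3.141, -0.0]
ft_force: [0.9, -0.3, -0.6]
opening: 0.0419
gripper_force: 0.0
```

```bash
python3 - <<'E'
from h import *
import pickle
g=grab_frame("wrist"); pickle.dump(g,open("fB.pkl","wb")); f=pickle.load(open("fA.pkl","rb"))
find(g,"wrist",["deck_edge","pointer_tip"],.3); plan(490,280,200,90)
o=[]
for q in(f,g):
    u,v=proj(q,[.498,.145,.099]).astype(int); print(u,v); u=min(max(u,65),574)
    o.append(cv2.resize(q["image"][v-60:v+60,u-65:u+65,::-1],(390,360),interpolation=2))
cv2.imwrite("pics/st.png",np.hstack(o))
E
```

```text
wrist deck_edge 0.84 [497 141 100] [143 240] 
wrist pointer_tip 0.82 [498 148 104] [149 243] 
now [497.6 273.1 206.8] yaw 89.9 tilt 0.02 j6 -1.15 t 26.5 SHIFT [7.6 6.9 6.8] TWIST -0.1
502 239
148 241
```

View pics/st.png

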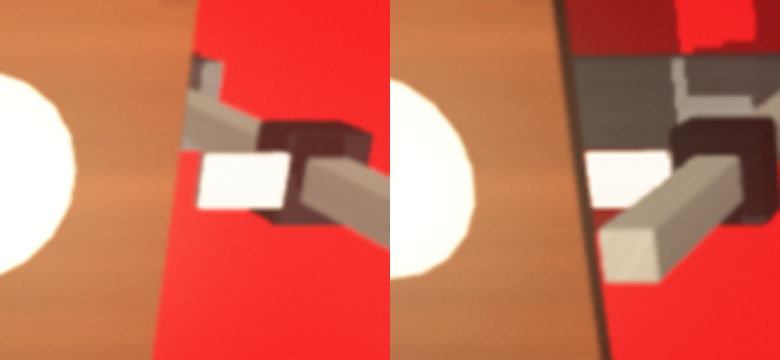

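```bash
cat > tri.py <<'E'
from h import *
def rayd(f,u,v):
    a=ray(f,u,v,0);o=-R.from_rotvec(np.array(f["rvec"]).ravel()).as_matrix().T@np.array(f["tvec"]).ravel(); d=a-o; return o,d/np.linalg.norm(d)
def tri(obs):
    A=0;b=0
    for f,u,v in obs:
        o,d=rayd(f,u,v); P=np.eye(3)-np.outer(d,d); A=A+P; b=b+P@o
    return np.linalg.solve(A,b)*1000
E
python3 - <<'E'
from tri import *
import pickle
f,g=[pickle.load(open(n,"rb")) for n in("fA.pkl","fB.pkl")]
for q,v,u0 in((f,239,485),(g,240,135)):
    print([tuple(int(x) for x in q["image"][v,u]) for u in range(u0,u0+24)])
print("deck",tri([(f,495.3,239.3),(g,145.2,240.7)]),"tip",tri([(f,503.7,239.3),(g,149.2,240.7)]))
E
```

```text
[(216, 136, 85), (215, 135, 83), (215, 134, 85), (215, 133, 84), (215, 133, 83), (216, 133, 84), (216, 133, 83), (215, 132, 82), (215, 130, 82), (218, 124, 78), (232, 105, 71), (246, 80, 63), (249, 71, 60), (249, 69, 59), (249, 69, 59), (249, 69, 58), (245, 74, 63), (226, 97, 84), (203, 157, 139), (245, 234, 219), (254, 251, 244), (254, 252, 247), (254, 253, 248), (254, 253, 247)]
[(201, 125, 77), (201, 125, 77), (202, 125, 77), (201, 125, 77), (202, 125, 77), (201, 124, 76), (200, 122, 75), (198, 122, 74), (191, 117, 72), (164, 101, 63), (123, 79, 53), (99, 68, 47), (99, 67, 48), (151, 106, 88), (237, 202, 181), (253, 247, 236), (254, 251, 243), (254, 251, 243), (254, 251, 244), (254, 251, 244), (254, 251, 244), (254, 251, 244), (254, 251, 244), (254, 251, 244)]
deck [498.55878204 140.81939402  95.58335943] tip [497.52784211 145.6709423   99.16486212]
```

```bash
python3 - <<'E'
from tri import *
import pickle
f,g=[pickle.load(open(n,"rb")) for n in("fA.pkl","fB.pkl")]
print("deck",tri([(f,495.3,239.3),(g,144.4,240.7)]),"tip",tri([(f,503.5,239.3),(g,148.4,240.7)]))
# search dome apex/side check: deck long edge unaffected
E
```

```text
deck [498.37199172 140.49872839  96.23155848] tip [497.39208068 145.26869756  99.63589206]
```

Stereo: deck edge is ~3 mm below the tip. I'll regrip and wind about 90° (2.5 mm) more.

Emit:
{"method": "arm_command", "body": {"rows": [{"tx": 0, "ty": -54, "tz": -43, "twist": 0, "gripper": 0.45}, {"tx": 0, "ty": -54, "tz": -43, "twist": 0, "gripper": 0.45}, {"tx": -22, "ty": -58, "tz": 0, "twist": 0, "gripper": 0.45}, {"tx": -22, "ty": -58, "tz": 0, "twist": 0, "gripper": 0.45}, {"tx": -22, "ty": -58, "tz": 0, "twist": 0, "gripper": 0.45}, {"tx": -24, "ty": -60, "tz": 0, "twist": 0, "gripper": 0.45}, {"tx": 0, "ty": 0, "tz": 0, "twist": 0, "gripper": 0.45}, {"tx": 0, "ty": 0, "tz": 0, "twist": 0, "gripper": 0.45}]}}

```text
t: 27.5
tcp_pos: [0.5859, -0.056, 0.2844]
tool_rot: [-0.003, -3.141, -0.0]
ft_force: [-0.6, -0.1, -0.4]
opening: 0.0419
gripper_force: 0.0
```

```bash
python3 - <<'E'
from h import *
f=grab_frame("wrist"); find(f,"wrist",["crank_knob","crank_socket"],.3); plan(588,-69,230,90)
s=f["image"]; print(proj(f,[.588,-.069,.264]))
save(f,"w8",(240,150,400,270),5)
E
```

```text
wrist crank_knob 0.86 [585 -71 236] [293 268] 
wrist crank_socket 0.61 [621 -13 199] [377 296] 
now [586.  -54.6 284.7] yaw 90.0 tilt 0.01 j6 -1.74 t 27.65 SHIFT [ -2.  -14.4  54.7] TWIST 0.0
[293.33528585 290.2481815 ]
```

Emit:
{"method": "arm_command", "body": {"rows": [{"tx": -1, "ty": -15, "tz": 0, "twist": 0, "gripper": 0.45}, {"tx": 0, "ty": 0, "tz": 27, "twist": 0, "gripper": 0.45}, {"tx": 0, "ty": 0, "tz": 27, "twist": 0, "gripper": 0.45}, {"tx": 0, "ty": 0, "tz": 0, "twist": 0, "gripper": 0}, {"tx": 0, "ty": 0, "tz": 0, "twist": 0, "gripper": 0}, {"tx": 0, "ty": 0, "tz": 0, "twist": 0, "gripper": 0}, {"tx": 0, "ty": 0, "tz": 0, "twist": 0, "gripper": 0}, {"tx": 0, "ty": 0, "tz": 0, "twist": 0, "gripper": 0}]}}

```text
t: 28.65
tcp_pos: [0.588, -0.0706, 0.2314]
tool_rot: [0.0, 3.139, -0.0]
ft_force: [1.7, 1.2, 5.4]
opening: 0.0213
gripper_force: 59.9
```

```bash
python3 - <<'E'
from h import *
rep(); p=state()["tcp_pos"]*1000; circ(p[:2],[-141,-161,-180,-195,-209])
E
```

```text
tcp [588.  -70.6 231.4] r 68.5 ang -120.3 Frad -1.9 Fcw -0.9 Fz 5.4 open 0.0213 yaw 90.0 28.65
{"tx": 16.0, "ty": 18.2, "tz": 0, "twist": 0, "gripper": 0}, {"tx": 10.9, "ty": 19.7, "tz": 0, "twist": 0, "gripper": 0}, {"tx": 3.6, "ty": 21.2, "tz": 0, "twist": 0, "gripper": 0}, {"tx": -2.2, "ty": 16.8, "tz": 0, "twist": 0, "gripper": 0}, {"tx": -6.0, "ty": 14.7, "tz": 0, "twist": 0, "gripper": 0}, 
end cmd [565.7  20. ]
```

```bash
python3 - <<'E'
from h import *
circ((588,-70.6),[-141,-161,-180,-195,-210],c=(622.5,-13),r=65.5)
E
```

```text
{"tx": 16.4, "ty": 16.4, "tz": 0, "twist": 0, "gripper": 0}, {"tx": 11.0, "ty": 19.9, "tz": 0, "twist": 0, "gripper": 0}, {"tx": 3.6, "ty": 21.3, "tz": 0, "twist": 0, "gripper": 0}, {"tx": -2.2, "ty": 17.0, "tz": 0, "twist": 0, "gripper": 0}, {"tx": -6.6, "ty": 15.8, "tz": 0, "twist": 0, "gripper": 0}, 
end cmd [565.8  19.8]
```

Wind, then release, lift and move to viewpoint A.

Emit:
{"method": "arm_command", "body": {"rows": [{"tx": 16.4, "ty": 16.4, "tz": 0, "twist": 0, "gripper": 0}, {"tx": 11, "ty": 19.9, "tz": 0, "twist": 0, "gripper": 0}, {"tx": 3.6, "ty": 21.3, "tz": 0, "twist": 0, "gripper": 0}, {"tx": -2.2, "ty": 17, "tz": 0, "twist": 0, "gripper": 0}, {"tx": -6.6, "ty": 15.8, "tz": 0, "twist": 0, "gripper": 0}, {"tx": 0, "ty": 0, "tz": 0, "twist": 0, "gripper": 0}, {"tx": 0, "ty": 0, "tz": 0, "twist": 0, "gripper": 0}]}}

```text
t: 29.52
tcp_pos: [0.5656, 0.02, 0.2315]
tool_rot: [-0.0, 3.14, -0.0]
ft_force: [-2.4, 2.6, 9.4]
opening: 0.0211
gripper_force: 59.9
```

```bash
python3 - <<'E'
from h import *
rep((622.5,-13)); plan(498,4,207,90)
E
```

```text
tcp [565.6  20.  231.5] r 65.8 ang 149.9 Frad 3.4 Fcw 1.1 Fz 9.4 open 0.0211 yaw 90.0 29.525
now [565.6  20.  231.5] yaw 90.0 tilt 0.1 j6 -1.62 t 29.525 SHIFT [ 67.6 -16.   24.4] TWIST 0.0
```

Emit:
{"method": "arm_command", "body": {"rows": [{"tx": 0, "ty": 0, "tz": 0, "twist": 0, "gripper": 0.45}, {"tx": 0, "ty": 0, "tz": 0, "twist": 0, "gripper": 0.45}, {"tx": 0, "ty": 0, "tz": 0, "twist": 0, "gripper": 0.45}, {"tx": 0, "ty": 0, "tz": -50, "twist": 0, "gripper": 0.45}, {"tx": 34, "ty": -8, "tz": 0, "twist": 0, "gripper": 0.45}, {"tx": 34, "ty": -8, "tz": 37, "twist": 0, "gripper": 0.45}, {"tx": 0, "ty": 0, "tz": 37, "twist": 0, "gripper": 0.45}, {"tx": 0, "ty": 0, "tz": 0, "twist": 0, "gripper": 0.45}]}}

```text
t: 30.52
tcp_pos: [0.4959, 0.0038, 0.2048]
tool_rot: [-0.001, -3.137, -0.0]
ft_force: [0.2, 0.9, 0.9]
opening: 0.0422
gripper_force: 0.0
```

Emit:
{"method": "arm_command", "body": {"rows": [{"tx": 0, "ty": 0, "tz": 0, "twist": 0, "gripper": 0.45}, {"tx": 0, "ty": 0, "tz": 0, "twist": 0, "gripper": 0.45}]}}

```text
t: 30.78
tcp_pos: [0.498, 0.0038, 0.2076]
tool_rot: [0.0, 3.14, -0.0]
ft_force: [-0.0, 1.0, -0.4]
opening: 0.0419
gripper_force: 0.0
```

```bash
python3 - <<'E'
from h import *
import pickle
f=grab_frame("wrist"); pickle.dump(f,open("fA2.pkl","wb")); plan(498,280,200,90)
E
```

```text
now [497.9   3.8 207.5] yaw 90.0 tilt 0.1 j6 -1.66 t 30.825 SHIFT [-1.000e-01  2.762e+02  7.400e+00] TWIST -0.0
```

Emit:
{"method": "arm_command", "body": {"rows": [{"tx": 0, "ty": 54, "tz": 0, "twist": 0, "gripper": 0.45}, {"tx": 0, "ty": 54, "tz": 0, "twist": 0, "gripper": 0.45}, {"tx": 0, "ty": 54, "tz": 0, "twist": 0, "gripper": 0.45}, {"tx": 0, "ty": 54, "tz": 0, "twist": 0, "gripper": 0.45}, {"tx": 0, "ty": 54, "tz": 0, "twist": 0, "gripper": 0.45}, {"tx": 0, "ty": 0, "tz": 0, "twist": 0, "gripper": 0.45}, {"tx": 0, "ty": 0, "tz": 0, "twist": 0, "gripper": 0.45}, {"tx": 0, "ty": 0, "tz": 0, "twist": 0, "gripper": 0.45}]}}

```text
t: 31.82
tcp_pos: [0.4975, 0.2727, 0.2066]
tool_rot: [0.003, 3.141, -0.0]
ft_force: [-0.6, 0.2, -0.4]
opening: 0.0422
gripper_force: 0.0
```

```bash
python3 - <<'E'
from h import *
import pickle
g=grab_frame("wrist"); pickle.dump(g,open("fB2.pkl","wb")); f=pickle.load(open("fA2.pkl","rb"))
find(g,"wrist",["deck_edge","pointer_tip"],.3); plan(498,280,200,90)
for q in(f,g):
    u,v=proj(q,[.498,.143,.0995]).astype(int); print(u,v)
    print(u-12,[tuple(int(x) for x in q["image"][v,k]) for k in range(u-12,u+13)])
E
```

```text
wrist deck_edge 0.82 [497 144 100] [148 240] 
wrist pointer_tip 0.61 [496 150 104] [153 241] 
now [497.5 273.  206.6] yaw 89.9 tilt 0.01 j6 -1.15 t 31.975 SHIFT [-0.5  7.   6.6] TWIST -0.1
500 240
488 [(216, 135, 84), (216, 135, 85), (216, 134, 83), (216, 134, 84), (216, 133, 84), (216, 133, 83), (216, 133, 84), (217, 130, 81), (226, 120, 77), (238, 92, 67), (247, 74, 61), (249, 70, 59), (249, 70, 60), (246, 75, 65), (227, 94, 81), (204, 155, 136), (245, 233, 218), (254, 251, 244), (254, 252, 248), (254, 253, 248), (254, 253, 248), (254, 253, 248), (254, 253, 247), (254, 253, 248), (254, 252, 247)]
146 241
134 [(202, 127, 77), (201, 126, 78), (202, 125, 77), (201, 125, 76), (201, 125, 76), (202, 125, 76), (200, 123, 75), (200, 123, 74), (198, 121, 74), (184, 113, 69), (150, 93, 60), (113, 75, 50), (97, 66, 46), (96, 63, 44), (118, 62, 46), (165, 83, 69), (228, 177, 158), (252, 245, 235), (254, 250, 243), (254, 251, 244), (254, 251, 244), (254, 251, 244), (254, 251, 244), (254, 251, 244), (254, 251, 244)]
```

Remaining gap is about 0.7 mm (≈25°), which I can add by twisting the gripped hub. Moving over the hub now.

Emit:
{"method": "arm_command", "body": {"rows": [{"tx": 0, "ty": -50, "tz": -46, "twist": 0, "gripper": 0.6}, {"tx": 0, "ty": -50, "tz": -46, "twist": 0, "gripper": 0.6}, {"tx": -25, "ty": -46, "tz": 0, "twist": 0, "gripper": 0.6}, {"tx": -25, "ty": -46, "tz": 0, "twist": 0, "gripper": 0.6}, {"tx": -25, "ty": -46, "tz": 0, "twist": 0, "gripper": 0.6}, {"tx": -25, "ty": -46, "tz": 0, "twist": 0, "gripper": 0.6}, {"tx": -25, "ty": 0, "tz": 0, "twist": 10, "gripper": 0.6}, {"tx": 0, "ty": 0, "tz": 0, "twist": 10, "gripper": 0.6}]}}

```text
t: 32.98
tcp_pos: [0.623, -0.0035, 0.2905]
tool_rot: [-0.558, -3.091, 0.0]
ft_force: [0.2, 0.1, 0.3]
opening: 0.0562
gripper_force: 0.0
```

Emit:
{"method": "arm_command", "body": {"rows": [{"tx": 0, "ty": 0, "tz": 0, "twist": 10, "gripper": 0.6}, {"tx": 0, "ty": 0, "tz": 0, "twist": 0, "gripper": 0.6}]}}

```text
t: 33.22
tcp_pos: [0.622, -0.0027, 0.291]
tool_rot: [-0.813, -3.034, 0.0]
ft_force: [-0.5, -1.3, -0.1]
opening: 0.0558
gripper_force: 0.0
```

```bash
python3 - <<'E'
from h import *
f=grab_frame("wrist"); save(f,"w9"); find(f,"wrist",["crank_knob","crank_socket"],.3); plan(622.5,-12.5,215,60)
E
```

```text
wrist crank_knob 0.59 [569  17 236] [301 172] 
wrist crank_socket 0.62 [621 -13 196] [305 252] 
now [622.1  -2.4 291.1] yaw 60.2 tilt 0.01 j6 -1.13 t 33.375 SHIFT [-5.4 -8.5 76.1] TWIST 0.2
```

View pics/w9.png

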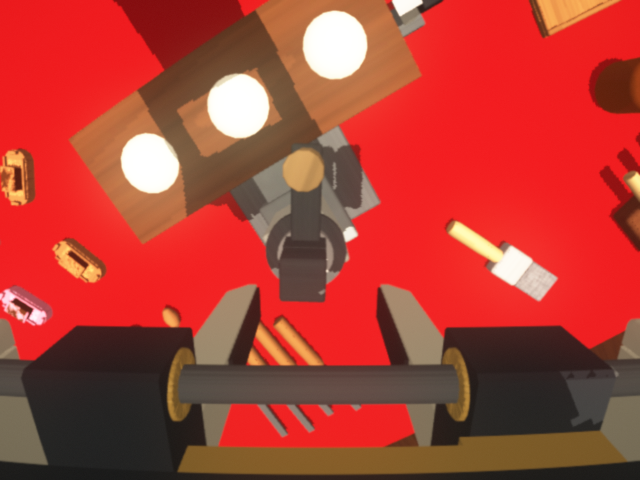

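Hub at (303,272), grip at (304,170): the crank is aligned with the tool, needing only a small shift.

Emit:
{"method": "arm_command", "body": {"rows": [{"tx": -5.4, "ty": -8.5, "tz": 20, "twist": 0, "gripper": 0.6}, {"tx": 0, "ty": 0, "tz": 28, "twist": 0, "gripper": 0.6}, {"tx": 0, "ty": 0, "tz": 28, "twist": 0, "gripper": 0.6}, {"tx": 0, "ty": 0, "tz": 0, "twist": 0, "gripper": 0}, {"tx": 0, "ty": 0, "tz": 0, "twist": 0, "gripper": 0}, {"tx": 0, "ty": 0, "tz": 0, "twist": 0, "gripper": 0}, {"tx": 0, "ty": 0, "tz": 0, "twist": 0, "gripper": 0}, {"tx": 0, "ty": 0, "tz": 0, "twist": 0, "gripper": 0}], "squeeze": 50}}

```text
t: 34.38
tcp_pos: [0.6227, -0.0132, 0.2165]
tool_rot: [0.813, 3.033, -0.002]
ft_force: [-3.1, -5.7, 4.2]
opening: 0.0278
gripper_force: 49.9
```

Emit:
{"method": "arm_command", "body": {"rows": [{"tx": 0, "ty": 0, "tz": 0, "twist": 8, "gripper": 0}, {"tx": 0, "ty": 0, "tz": 0, "twist": 8, "gripper": 0}, {"tx": 0, "ty": 0, "tz": 0, "twist": 9, "gripper": 0}, {"tx": 0, "ty": 0, "tz": 0, "twist": 0, "gripper": 0}]}}

```text
t: 34.88
tcp_pos: [0.6229, -0.0133, 0.2165]
tool_rot: [1.453, 2.783, -0.001]
ft_force: [-1.2, -5.7, 3.9]
opening: 0.0275
gripper_force: 49.9
```

```bash
python3 - <<'E'
from h import *
s=state(); print(s["opening"],s["gripper_force"],s["ft_force"],s["wrist_torque"]); plan(622.5,-12.5,300)
E
```

```text
0.027458678043548658 49.86008048057556 [-1.17142478 -5.70562794  3.89988907] [-0.97883795  0.38807743 -0.03998665]
now [622.9 -13.3 216.5] yaw 34.9 tilt 0.14 j6 -0.7 t 34.875 SHIFT [  0.7   0.2 -83.5] TWIST 0
```

Back off within the play, lift off, carry to the tray.

Emit:
{"method": "arm_command", "body": {"rows": [{"tx": 0, "ty": 0, "tz": 0, "twist": -10, "gripper": 0}, {"tx": 0, "ty": 0, "tz": -10, "twist": 0, "gripper": 0}, {"tx": 0, "ty": 0, "tz": -15, "twist": 0, "gripper": 0}, {"tx": 0, "ty": 0, "tz": -20, "twist": 0, "gripper": 0}, {"tx": 0, "ty": 0, "tz": -35, "twist": 0, "gripper": 0}, {"tx": 0, "ty": 0, "tz": 0, "twist": 0, "gripper": 0}]}}

```text
t: 35.62
tcp_pos: [0.6236, -0.0122, 0.2983]
tool_rot: [1.204, 2.896, 0.003]
ft_force: [0.8, 0.3, -3.3]
opening: 0.0279
gripper_force: 49.9
```

```bash
python3 - <<'E'
from h import *
s=state(); print(s["opening"],s["gripper_force"],s["ft_force"]); plan(508,370,250)
f=grab_frame("wrist"); find(f,"wrist",["crank_socket","crank_knob"],.3)
E
```

```text
0.027937766429093354 49.85263176262379 [ 0.75319778  0.31317111 -3.33326752]
now [623.6 -12.2 298.3] yaw 44.9 tilt 0.31 j6 -0.88 t 35.625 SHIFT [352.6 187.5  47.6] TWIST 0
wrist crank_socket 0.95 [625 -14 278] [317 291] 
wrist crank_knob 0.65 [578  32 320] [317 174]
```

Emit:
{"method": "arm_command", "body": {"rows": [{"tx": 44, "ty": 24, "tz": 0, "twist": 0, "gripper": 0}, {"tx": 44, "ty": 24, "tz": 0, "twist": 0, "gripper": 0}, {"tx": 44, "ty": 24, "tz": 0, "twist": 0, "gripper": 0}, {"tx": 44, "ty": 24, "tz": 0, "twist": 0, "gripper": 0}, {"tx": 44, "ty": 24, "tz": 0, "twist": 0, "gripper": 0}, {"tx": 44, "ty": 24, "tz": 0, "twist": 0, "gripper": 0}, {"tx": 44, "ty": 24, "tz": 0, "twist": 0, "gripper": 0}, {"tx": 43, "ty": 24, "tz": 0, "twist": 0, "gripper": 0}]}}

```text
t: 36.78
tcp_pos: [0.5092, 0.373, 0.2935]
tool_rot: [-1.203, -2.901, 0.003]
ft_force: [0.8, 0.5, -2.8]
opening: 0.0276
gripper_force: 49.9
```

Emit:
{"method": "arm_command", "body": {"rows": [{"tx": 0, "ty": 0, "tz": 40, "twist": 0, "gripper": 0}, {"tx": 0, "ty": 0, "tz": 45, "twist": 0, "gripper": 0}, {"tx": 0, "ty": 0, "tz": 45, "twist": 0, "gripper": 0}, {"tx": 0, "ty": 0, "tz": 45, "twist": 0, "gripper": 0}, {"tx": 0, "ty": 0, "tz": 0, "twist": 0, "gripper": 0}, {"tx": 0, "ty": 0, "tz": 0, "twist": 0, "gripper": 0}]}}

```text
t: 37.52
tcp_pos: [0.5108, 0.3721, 0.1213]
tool_rot: [1.203, 2.901, 0.002]
ft_force: [0.6, 0.5, -2.7]
opening: 0.0276
gripper_force: 49.9
```

```bash
python3 - <<'E'
from h import *
plan(512,372,23)
f=grab_frame("side"); find(f,"side",["tray","crank"],.3)
f=grab_frame("wrist"); save(f,"w10");find(f,"wrist",["tray","crank"],.3)
E
```

```text
now [510.8 372.1 121.3] yaw 45.0 tilt 0.07 j6 -0.23 t 37.525 SHIFT [-0.9  0.7 98.3] TWIST 0
side tray 0.69 [493 392  -1] [226 215] 
side crank 0.95 [302 373  -6] [172 244] 
side crank 0.63 [489 395 106] [222 183] 
wrist crank 0.91 [485 398 103] [317 219] 
wrist crank 0.79 [302 371   3] [104  34]
```

View pics/w10.png

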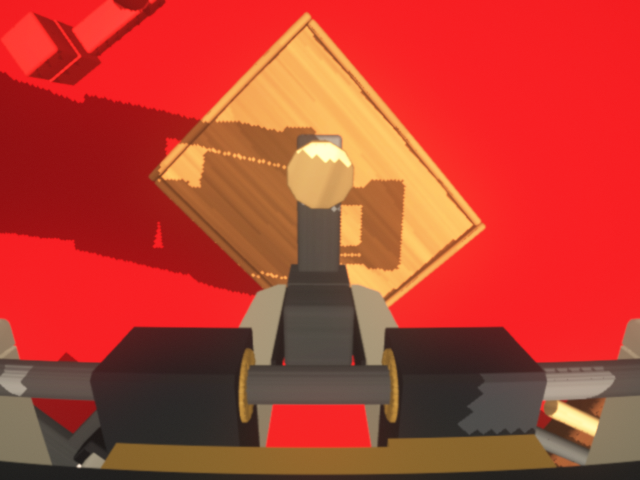

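Crank hangs centred over the tray; lowering.

Emit:
{"method": "arm_command", "body": {"rows": [{"tx": 0, "ty": 0, "tz": 45, "twist": 0, "gripper": 0}, {"tx": 0, "ty": 0, "tz": 40, "twist": 0, "gripper": 0}, {"tx": 0, "ty": 0, "tz": 10, "twist": 0, "gripper": 0}, {"tx": 0, "ty": 0, "tz": 3, "twist": 0, "gripper": 0}, {"tx": 0, "ty": 0, "tz": 0, "twist": 0, "gripper": 0}]}}

```text
t: 38.45
tcp_pos: [0.5111, 0.3722, 0.0235]
tool_rot: [1.202, 2.901, 0.003]
ft_force: [0.5, -0.5, -2.6]
opening: 0.0276
gripper_force: 50.0
```

Emit:
{"method": "arm_command", "body": {"rows": [{"tx": 0, "ty": 0, "tz": 1.5, "twist": 0, "gripper": 0}, {"tx": 0, "ty": 0, "tz": 0, "twist": 0, "gripper": 0}, {"tx": 0, "ty": 0, "tz": 0, "twist": 0, "gripper": 0.55}, {"tx": 0, "ty": 0, "tz": 0, "twist": 0, "gripper": 0.55}, {"tx": 0, "ty": 0, "tz": 0, "twist": 0, "gripper": 0.55}, {"tx": 0, "ty": 0, "tz": 0, "twist": 0, "gripper": 0.55}]}}

```text
t: 39.2
tcp_pos: [0.5102, 0.3717, 0.0205]
tool_rot: [-1.203, -2.902, 0.0]
ft_force: [0.3, 0.1, -0.2]
opening: 0.0511
gripper_force: 0.0
```

Emit:
{"method": "arm_command", "body": {"rows": [{"tx": 0, "ty": 0, "tz": -40, "twist": 0, "gripper": 0.55}, {"tx": 0, "ty": 0, "tz": -50, "twist": 0, "gripper": 0.55}, {"tx": 0, "ty": 0, "tz": -50, "twist": 0, "gripper": 0.55}, {"tx": 0, "ty": 0, "tz": -43, "twist": 0, "gripper": 0.55}, {"tx": 0, "ty": 0, "tz": 0, "twist": -10, "gripper": 0.55}, {"tx": 0, "ty": 0, "tz": 0, "twist": -10, "gripper": 0.55}, {"tx": 0, "ty": 0, "tz": 0, "twist": -10, "gripper": 0.55}, {"tx": 0, "ty": 0, "tz": 0, "twist": -10, "gripper": 0.55}]}}

```text
t: 40.2
tcp_pos: [0.5102, 0.3717, 0.2035]
tool_rot: [-0.128, -3.139, 0.0]
ft_force: [1.4, 0.5, -0.5]
opening: 0.0509
gripper_force: 0.0
```

```bash
python3 - <<'E'
from h import *
plan(498,273,207,90)
for c in("side","wrist"): f=grab_frame(c); find(f,c,["crank","crank_socket","crank_knob"],.3)
E
```

```text
now [510.2 371.7 203.5] yaw 85.3 tilt 0.01 j6 -0.93 t 40.2 SHIFT [  4.1 -99.4  -3.5] TWIST -4.7
side crank 0.71 [ 535 -309   -2] [419 340] 
side crank 0.66 [489 393   6] [225 213] 
side crank 0.6 [302 374  -3] [171 243] 
side crank_socket 0.82 [513 370   7] [236 213] 
side crank_socket 0.75 [292 343   0] [174 248] 
side crank_socket 0.57 [623 -10 202] [358 194] 
side crank_knob 0.94 [464 418  46] [212 201] 
side crank_knob 0.58 [306 404  40] [165 224] 
wrist crank 0.69 [487 398   5] [343 189] 
wrist crank_socket 0.79 [512 372   5] [319 217] 
wrist crank_knob 0.97 [465 421  44] [371 168]
```

Crank lies flat in the tray (underside z≈6). I'll re-check the deck level with the stereo views on the way to the boats.

Emit:
{"method": "arm_command", "body": {"rows": [{"tx": 4, "ty": -50, "tz": 0, "twist": 0, "gripper": 0.55}, {"tx": 0, "ty": -50, "tz": -3, "twist": -4.7, "gripper": 0.55}, {"tx": 0, "ty": 0, "tz": 0, "twist": 0, "gripper": 0.55}, {"tx": 0, "ty": 0, "tz": 0, "twist": 0, "gripper": 0.55}, {"tx": 0, "ty": 0, "tz": 0, "twist": 0, "gripper": 0.55}]}}

```text
t: 41.22
tcp_pos: [0.4976, 0.2734, 0.2064]
tool_rot: [0.009, 3.142, 0.0]
ft_force: [-0.7, -0.4, -1.0]
opening: 0.0509
gripper_force: 0.0
```

```bash
python3 - <<'E'
from h import *
import pickle
g=grab_frame("wrist"); pickle.dump(g,open("fB3.pkl","wb")); plan(498,4,207,90)
E
```

```text
now [497.5 273.3 206.3] yaw 89.7 tilt 0.01 j6 -1.15 t 41.275 SHIFT [  -1.9 -269.3   -0.7] TWIST -0.3
```

Emit:
{"method": "arm_command", "body": {"rows": [{"tx": 0, "ty": -54, "tz": 0, "twist": 0, "gripper": 0.55}, {"tx": 0, "ty": -54, "tz": 0, "twist": 0, "gripper": 0.55}, {"tx": 0, "ty": -54, "tz": 0, "twist": 0, "gripper": 0.55}, {"tx": 0, "ty": -54, "tz": 0, "twist": 0, "gripper": 0.55}, {"tx": 0, "ty": -54, "tz": 0, "twist": 0, "gripper": 0.55}, {"tx": 0, "ty": 0, "tz": 0, "twist": 0, "gripper": 0.55}, {"tx": 0, "ty": 0, "tz": 0, "twist": 0, "gripper": 0.55}, {"tx": 0, "ty": 0, "tz": 0, "twist": 0, "gripper": 0.55}]}}

```text
t: 42.28
tcp_pos: [0.4961, 0.0037, 0.2064]
tool_rot: [-0.006, -3.141, -0.0]
ft_force: [-0.5, 0.2, 0.7]
opening: 0.0516
gripper_force: 0.0
```

```bash
python3 - <<'E'
from tri import *
import pickle
f=grab_frame("wrist"); pickle.dump(f,open("fA3.pkl","wb")); g=pickle.load(open("fB3.pkl","rb"))
for q in(f,g):
    u,v=proj(q,[.498,.143,.100]).astype(int); print(u,v)
    print(u-12,[tuple(int(x) for x in q["image"][v,k]) for k in range(u-12,u+13)])
find(f,"wrist",["dome0","deck_edge","pointer_tip"],.4); plan(498,4,207,90)
for c in("top","side"):
    f=grab_frame(c); find(f,c,["boat0"],.3); find(f,c,["dome0"],.5); save(f,c+"9")
E
```

```text
501 242
489 [(210, 130, 81), (211, 130, 81), (211, 130, 81), (210, 129, 80), (209, 128, 80), (209, 127, 78), (209, 127, 79), (210, 125, 78), (216, 115, 73), (232, 91, 64), (245, 72, 58), (248, 67, 56), (246, 66, 56), (237, 76, 64), (206, 108, 94), (212, 178, 160), (249, 240, 229), (254, 251, 243), (254, 252, 246), (254, 252, 246), (254, 252, 246), (254, 252, 246), (254, 252, 246), (254, 252, 246), (254, 252, 246)]
145 242
133 [(201, 126, 76), (202, 125, 76), (202, 125, 77), (201, 125, 76), (202, 125, 76), (200, 123, 74), (201, 123, 75), (200, 123, 74), (197, 121, 73), (179, 108, 66), (139, 86, 56), (104, 69, 47), (94, 64, 46), (98, 61, 42), (122, 57, 42), (156, 68, 55), (213, 160, 140), (251, 244, 232), (254, 250, 243), (254, 251, 244), (254, 250, 243), (254, 251, 244), (254, 251, 244), (254, 251, 244), (254, 251, 244)]
wrist dome0 0.86 [ 498 -114  120] [150 252] 
wrist dome0 0.83 [496  85 113] [432 246] 
wrist dome0 0.58 [501 -15 111] [292 252] 
wrist deck_edge 0.92 [494 142 100] [502 238] 
wrist pointer_tip 0.63 [499 149 101] [510 245] 
now [496.1   3.2 206.5] yaw 89.7 tilt 0.0 j6 -1.65 t 42.475 SHIFT [-1.9  0.8 -0.5] TWIST -0.3
top boat0 0.73 [ 542 -419    0] [476 221] 
top boat0 0.72 [ 438 -420   -7] [475 258] 
top boat0 0.65 [ 535 -310   -1] [437 224] 
top boat0 0.58 [ 410 -309    4] [438 268] 
top dome0 0.74 [ 502 -119  119] [373 233] 
top dome0 0.72 [498  88 114] [293 234] 
side boat0 0.84 [ 411 -303    2] [378 365] 
side boat0 0.68 [ 436 -419    2] [427 392] 
side boat0 0.58 [ 536 -310    0] [420 340] 
side boat0 0.58 [ 548 -420    1] [462 365] 
side dome0 0.88 [500  86 118] [293 225] 
side dome0 0.7 [ 494 -115  118] [347 264] 
side dome0 0.62 [499 -15 113] [320 245]
```

Deck edge is level with the tip to within ~0.2 mm (pixel gaps 6.0 and 6.2 in the two views). On to the boats, which haven't moved.

Emit:
{"method": "arm_command", "body": {"rows": [{"tx": 11, "ty": -52, "tz": 0, "twist": 0, "gripper": 0.55}, {"tx": 11, "ty": -52, "tz": 0, "twist": 0, "gripper": 0.55}, {"tx": 11, "ty": -52, "tz": 0, "twist": 0, "gripper": 0.55}, {"tx": 11, "ty": -52, "tz": 0, "twist": 0, "gripper": 0.55}, {"tx": 11, "ty": -52, "tz": 0, "twist": 0, "gripper": 0.55}, {"tx": 11, "ty": -52, "tz": 0, "twist": 0, "gripper": 0.55}, {"tx": 0, "ty": 0, "tz": 0, "twist": 0, "gripper": 0.55}, {"tx": 0, "ty": 0, "tz": 0, "twist": 0, "gripper": 0.55}]}}

```text
t: 43.78
tcp_pos: [0.4282, -0.3087, 0.2063]
tool_rot: [-0.01, -3.141, -0.001]
ft_force: [-0.1, 0.1, 0.7]
opening: 0.0511
gripper_force: 0.0
```

```bash
cat >> h.py <<'E'
def boats(f,zm=.014):
    "brown hulls in the wrist picture: centre + axis heading from ground-plane contour"
    hsv=cv2.cvtColor(f["image"],cv2.COLOR_RGB2HSV); h,s,v=cv2.split(hsv)
    m=((h>8)&(h<24)&(s>60)&(v>50)).astype(np.uint8); m=cv2.morphologyEx(m,cv2.MORPH_CLOSE,np.ones((7,7)))
    n,l,st,c=cv2.connectedComponentsWithStats(m)
    for i in range(1,n):
        if 800<st[i,4]<20000:
            cn=max(cv2.findContours((l==i).astype(np.uint8),0,1)[0],key=len)[:,0]
            w=np.array([ray(f,u,q,zm)[:2]*1000 for u,q in cn],np.float32)
            (x,y),(a,b),_=r=cv2.minAreaRect(w); bp=cv2.boxPoints(r); e=[bp[1]-bp[0],bp[2]-bp[1]]; e=max(e,key=np.linalg.norm)
            print("blob px",c[i].round(),"c",round(x,1),round(y,1),"size",round(max(a,b)),round(min(a,b)),"head",round(np.degrees(np.arctan2(e[1],e[0]))%180,1))
E
python3 - <<'E'
from h import *
f=grab_frame("wrist"); save(f,"w11"); find(f,"wrist",["boat0"],.3); plan(431,-307,200,90); boats(f)
E
```

```text
wrist boat0 0.96 [ 537 -307   -2] [320 311] 
wrist boat0 0.71 [ 548 -422   -1] [215 320] 
wrist boat0 0.67 [ 438 -418    1] [209 224] 
wrist boat0 0.63 [ 406 -302   -1] [324 191] 
now [ 428.6 -308.1  206.5] yaw 89.7 tilt 0.02 j6 -2.28 t 43.875 SHIFT [-2.4  1.1  6.5] TWIST -0.3
blob px [320. 197.] c 410.5 -306.6 size 67 27 head 141.8
blob px [567. 303.] c 525.6 -36.6 size 202 161 head 89.0
blob px [320. 315.] c 535.1 -306.7 size 71 29 head 17.1
blob px [ 10. 351.] c 579.9 -652.4 size 70 41 head 163.6
blob px [ 20. 432.] c 697.1 -690.2 size 110 74 head 178.7
```

View pics/w11.png

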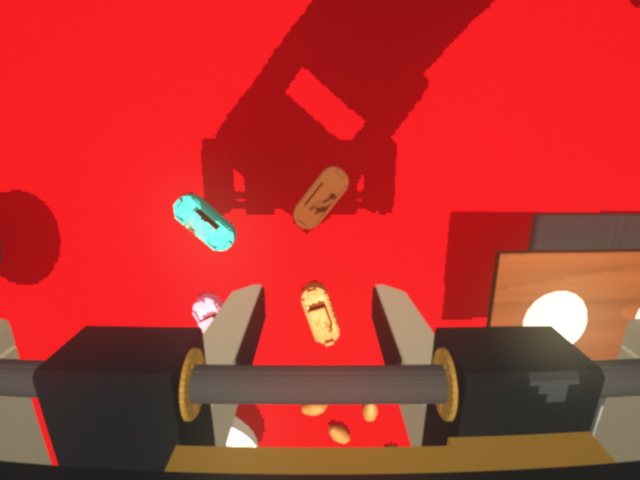

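Boats in view: brown at (320,315), heading 17°, and brown at (320,197), heading 142°; turquoise (204,222) and pink (207,310) stay. First the one at (320,315).

Emit:
{"method": "arm_command", "body": {"rows": [{"tx": -53, "ty": 1, "tz": 0, "twist": 0, "gripper": 0.6}, {"tx": -53, "ty": 1, "tz": 0, "twist": 0, "gripper": 0.6}, {"tx": 0, "ty": 0, "tz": 40, "twist": -8.5, "gripper": 0.6}, {"tx": 0, "ty": 0, "tz": 40, "twist": -8.5, "gripper": 0.6}, {"tx": 0, "ty": 0, "tz": 30, "twist": 0, "gripper": 0.6}, {"tx": 0, "ty": 0, "tz": 0, "twist": 0, "gripper": 0.6}, {"tx": 0, "ty": 0, "tz": 0, "twist": 0, "gripper": 0.6}]}}

```text
t: 44.75
tcp_pos: [0.5352, -0.3076, 0.098]
tool_rot: [-0.456, 3.107, -0.002]
ft_force: [-0.4, 1.0, 0.8]
opening: 0.0554
gripper_force: 0.0
```

```bash
python3 - <<'E'
from h import *
f=grab_frame("wrist"); find(f,"wrist",["boat0"],.3); plan(535,-307,4,107); boats(f)
E
```

```text
wrist boat0 0.97 [ 438 -423   -2] [191  58] 
wrist boat0 0.78 [ 536 -306   -1] [320 245] 
wrist boat0 0.72 [ 407 -300   -5] [385  66] 
now [ 535.1 -307.9   98.2] yaw 106.7 tilt 0.14 j6 -2.46 t 44.85 SHIFT [ 0.   1.1 94.2] TWIST -0.3
blob px [383.  61.] c 411.3 -306.2 size 69 28 head 141.8
blob px [319. 247.] c 534.6 -307.3 size 70 27 head 17.6
blob px [616. 313.] c 519.2 -83.0 size 102 53 head 32.2
blob px [ 19. 432.] c 771.3 -515.7 size 75 48 head 15.7
```

Aligned. Descend and grip.

Emit:
{"method": "arm_command", "body": {"rows": [{"tx": 0, "ty": 0.7, "tz": 40, "twist": -0.5, "gripper": 0.6}, {"tx": 0, "ty": 0, "tz": 40, "twist": 0, "gripper": 0.6}, {"tx": 0, "ty": 0, "tz": 14, "twist": 0, "gripper": 0.6}, {"tx": 0, "ty": 0, "tz": 0, "twist": 0, "gripper": 0}, {"tx": 0, "ty": 0, "tz": 0, "twist": 0, "gripper": 0}, {"tx": 0, "ty": 0, "tz": 0, "twist": 0, "gripper": 0}, {"tx": 0, "ty": 0, "tz": 0, "twist": 0, "gripper": 0}, {"tx": 0, "ty": 0, "tz": 0, "twist": 0, "gripper": 0}], "squeeze": 15}}

```text
t: 45.85
tcp_pos: [0.5347, -0.3075, 0.0037]
tool_rot: [-0.469, 3.105, -0.002]
ft_force: [-1.7, 0.7, 6.3]
opening: 0.028
gripper_force: 15.0
```

```bash
python3 - <<'E'
from h import *
s=state();print(s["opening"],s["gripper_force"]); plan(498,-114.5,190,90)
E
```

```text
0.02797154816253229 15.00248372554779
now [ 534.7 -307.5    3.7] yaw 107.2 tilt 0.1 j6 -2.47 t 45.85 SHIFT [ -22.2  194.9 -186.5] TWIST 17.2
```

Emit:
{"method": "arm_command", "body": {"rows": [{"tx": 0, "ty": 0, "tz": -45, "twist": 0, "gripper": 0}, {"tx": 0, "ty": 0, "tz": -47, "twist": 0, "gripper": 0}, {"tx": 0, "ty": 0, "tz": -47, "twist": 0, "gripper": 0}, {"tx": 0, "ty": 0, "tz": -47, "twist": 0, "gripper": 0}, {"tx": -6, "ty": 48, "tz": 0, "twist": 0, "gripper": 0}, {"tx": -6, "ty": 48, "tz": 0, "twist": 0, "gripper": 0}, {"tx": -5, "ty": 49, "tz": 0, "twist": 8.6, "gripper": 0}, {"tx": 2, "ty": 24, "tz": 0, "twist": 8.6, "gripper": 0}]}}

```text
t: 46.85
tcp_pos: [0.5013, -0.1381, 0.1889]
tool_rot: [0.006, 3.141, 0.0]
ft_force: [-0.0, -0.0, -0.5]
opening: 0.0281
gripper_force: 15.0
```

Emit:
{"method": "arm_command", "body": {"rows": [{"tx": 0, "ty": 0, "tz": 0, "twist": 0, "gripper": 0}, {"tx": 0, "ty": 0, "tz": 0, "twist": 0, "gripper": 0}]}}

```text
t: 47.1
tcp_pos: [0.5022, -0.1408, 0.1888]
tool_rot: [-0.004, 3.141, -0.001]
ft_force: [-0.3, -0.6, -0.1]
opening: 0.0275
gripper_force: 15.0
```

```bash
cat >> h.py <<'E'
def domes(f,zb=.1005):
    "white cap outlines -> base circle by fitting projected sphere outline"
    from scipy.optimize import least_squares
    im=f["image"].astype(int); m=((im.min(2)>95)&(im.max(2)-im.min(2)<75)).astype(np.uint8)
    m=cv2.morphologyEx(m,cv2.MORPH_OPEN,np.ones((5,5)))
    n,l,st,c=cv2.connectedComponentsWithStats(m)
    for i in range(1,n):
        if st[i,4]<900 or st[i,4]>15000: continue
        hull=cv2.convexHull(max(cv2.findContours((l==i).astype(np.uint8),0,1)[0],key=len))[:,0]
        w=np.array([ray(f,u,q,zb)[:2]*1000 for u,q in hull],np.float32)
        (x,y),r=cv2.minEnclosingCircle(w); print("white px",c[i].round(),"box",st[i][:4],"c@base",round(x,1),round(y,1),"r",round(r,1))
E
python3 - <<'E'
from h import *
f=grab_frame("wrist"); save(f,"w12"); print(state()["opening"]);plan(498,-114.5,119,90); domes(f); find(f,"wrist",["dome0","boat0"],.3)
E
```

```text
0.028109815781194734
now [ 502.2 -141.   188.6] yaw 90.1 tilt 0.03 j6 -1.93 t 47.15 SHIFT [ 4.2 26.5 69.6] TWIST 0.1
white px [362. 238.] box [319 204  77  76] c@base 497.9 -114.2 r 27.8
white px [496. 241.] box [458 204  77  75] c@base 497.7 -14.6 r 28.0
white px [618. 243.] box [591 206  49  72] c@base 497.5 85.4 r 28.3
white px [264. 322.] box [242 285  43  80] c@base 563.3 -177.0 r 35.3
white px [373. 321.] box [352 285  52  80] c@base 563.2 -103.9 r 35.4
white px [ 43. 426.] box [  0 397  96  67] c@base 671.1 -380.4 r 64.3
white px [615. 421.] box [592 397  48  55] c@base 664.1 120.1 r 32.1
white px [557. 443.] box [536 411  49  56] c@base 677.3 74.9 r 42.6
wrist dome0 0.62 [ 497 -115  117] [357 249] 
wrist dome0 0.58 [504 -14 113] [504 257] 
wrist boat0 0.95 [ 408 -302   -3] [142 115] 
wrist boat0 0.8 [ 438 -419   -1] [ 27 151] 
wrist boat0 0.63 [ 548 -422    1] [ 43 261] 
wrist boat0 0.57 [ 505 -140  184] [320 304]
```

View pics/w12.png

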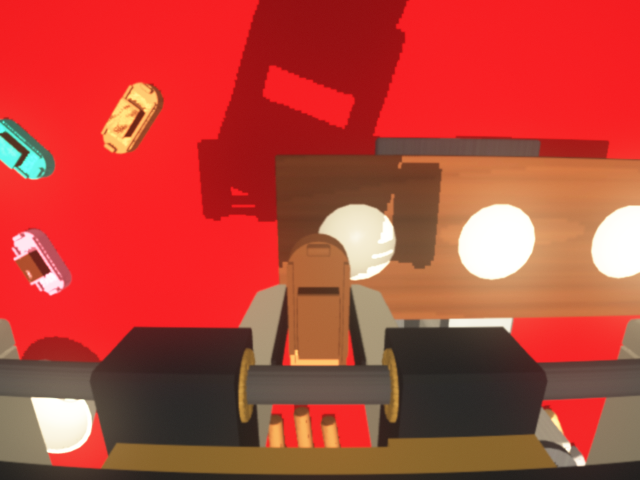

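Domes fit cleanly at (497.7, -114.4 / -14.6 / 85.4). I'll check the boat's offset in the grip by its bow.

```bash
python3 - <<'E'
from h import *
f=grab_frame("wrist"); s=state(); m=R.from_rotvec(s["tool_rot"]).as_matrix()
for x in(30,34,38): print(x,[proj(f,s["tcp_pos"]+m@np.array([x,0,z])/1000).round(1) for z in(-10,4)])
im=f["image"]; print([(v,tuple(int(a) for a in im[v,312])) for v in range(226,246,1)])
plan(497.7,-114.4,122,90)
E
```

```text
30 [array([318.3, 249.5]), array([318.3, 240.4])]
34 [array([318.3, 240.5]), array([318.3, 232.1])]
38 [array([318.3, 231.4]), array([318.3, 223.6])]
[(226, (105, 60, 38)), (227, (105, 61, 39)), (228, (106, 61, 39)), (229, (107, 62, 40)), (230, (108, 63, 41)), (231, (108, 63, 40)), (232, (110, 64, 41)), (233, (115, 67, 41)), (234, (128, 74, 46)), (235, (131, 77, 46)), (236, (131, 76, 46)), (237, (132, 76, 46)), (238, (132, 77, 47)), (239, (131, 76, 47)), (240, (133, 77, 47)), (241, (141, 83, 49)), (242, (157, 93, 55)), (243, (162, 96, 56)), (244, (142, 84, 50)), (245, (133, 77, 46))]
now [ 502.  -140.8  188.4] yaw 90.0 tilt 0.0 j6 -1.93 t 47.3 SHIFT [ 4.4 26.4 66.4] TWIST -0.0
```

Boat is centred in the grip within 0.5 mm. Moving over dome0 and lowering.

Emit:
{"method": "arm_command", "body": {"rows": [{"tx": 4.4, "ty": 26.4, "tz": 0, "twist": 0, "gripper": 0}, {"tx": 0, "ty": 0, "tz": 0, "twist": 0, "gripper": 0}, {"tx": 0, "ty": 0, "tz": 40, "twist": 0, "gripper": 0}, {"tx": 0, "ty": 0, "tz": 20, "twist": 0, "gripper": 0}, {"tx": 0, "ty": 0, "tz": 0, "twist": 0, "gripper": 0}, {"tx": 0, "ty": 0, "tz": 0, "twist": 0, "gripper": 0}]}}

```text
t: 48.05
tcp_pos: [0.4981, -0.1143, 0.1293]
tool_rot: [0.001, 3.141, -0.001]
ft_force: [-0.1, 1.0, -0.8]
opening: 0.0276
gripper_force: 15.0
```

```bash
python3 - <<'E'
from h import *
plan(497.7,-114.4,120.5,90); print(state()["ft_force"])
E
```

```text
now [ 498.1 -114.3  129.3] yaw 90.0 tilt 0.06 j6 -1.89 t 48.05 SHIFT [ 0.4 -0.1  8.8] TWIST -0.0
[-0.12669965  0.96385712 -0.76258174]
```

Emit:
{"method": "arm_command", "body": {"rows": [{"tx": 0.3, "ty": 0, "tz": 6, "twist": 0, "gripper": 0}, {"tx": 0, "ty": 0, "tz": 2, "twist": 0, "gripper": 0}, {"tx": 0, "ty": 0, "tz": 0, "twist": 0, "gripper": 0}]}}

```text
t: 48.42
tcp_pos: [0.4973, -0.1137, 0.1206]
tool_rot: [0.0, 3.141, -0.0]
ft_force: [-0.2, 0.1, -0.5]
opening: 0.0279
gripper_force: 15.0
```

Emit:
{"method": "arm_command", "body": {"rows": [{"tx": 0, "ty": 0, "tz": 1, "twist": 0, "gripper": 0}, {"tx": 0, "ty": 0, "tz": 0, "twist": 0, "gripper": 0}]}}

```text
t: 48.68
tcp_pos: [0.4975, -0.1137, 0.1204]
tool_rot: [0.0, 3.141, -0.0]
ft_force: [-2.9, 0.5, 10.8]
opening: 0.0278
gripper_force: 15.0
```

Emit:
{"method": "arm_command", "body": {"rows": [{"tx": 0, "ty": -0.5, "tz": -1, "twist": 0, "gripper": 0}, {"tx": 0, "ty": 0, "tz": 0, "twist": 0, "gripper": 0}, {"tx": 0, "ty": 0, "tz": 0, "twist": 0, "gripper": 0.35}, {"tx": 0, "ty": 0, "tz": 0, "twist": 0, "gripper": 0.45}, {"tx": 0, "ty": 0, "tz": 0, "twist": 0, "gripper": 0.45}, {"tx": 0, "ty": 0, "tz": 0, "twist": 0, "gripper": 0.45}]}}

```text
t: 49.42
tcp_pos: [0.4973, -0.1142, 0.1205]
tool_rot: [0.001, 3.142, -0.0]
ft_force: [-0.3, 0.9, -1.0]
opening: 0.0418
gripper_force: 0.0
```

Emit:
{"method": "arm_command", "body": {"rows": [{"tx": 0, "ty": 0, "tz": -20, "twist": 0, "gripper": 0.5}, {"tx": 0, "ty": 0, "tz": -40, "twist": 0, "gripper": 0.5}, {"tx": 0, "ty": -30, "tz": -10, "twist": 0, "gripper": 0.5}, {"tx": 0, "ty": 0, "tz": 0, "twist": 0, "gripper": 0.5}]}}

```text
t: 49.92
tcp_pos: [0.4976, -0.1453, 0.1913]
tool_rot: [0.003, 3.14, -0.001]
ft_force: [-1.0, 1.0, -1.2]
opening: 0.0467
gripper_force: 0.0
```

```bash
python3 - <<'E'
from h import *
f=grab_frame("wrist"); save(f,"w13",(220,150,540,390),2.4); find(f,"wrist",["boat0"],.3); boats(f,.13); plan(410.7,-306.5,100,52)
g=grab_frame("side"); find(g,"side",["boat0"],.3)
E
```

```text
wrist boat0 0.98 [ 406 -302   -4] [149 119] 
wrist boat0 0.93 [ 544 -420    2] [ 51 262] 
wrist boat0 0.92 [ 501 -112  116] [367 259] 
wrist boat0 0.82 [ 441 -421   -2] [ 33 160] 
blob px [137. 124.] c 414.0 -250.8 size 46 21 head 140.3
blob px [ 35. 372.] c 586.3 -357.5 size 81 49 head 43.6
blob px [ 21. 433.] c 640.6 -384.0 size 70 53 head 178.9
now [ 497.  -143.9  190. ] yaw 89.9 tilt 0.05 j6 -1.94 t 50.025 SHIFT [  86.  -162.8   90. ] TWIST 37.9
side boat0 0.96 [ 497 -116  114] [349 265] 
side boat0 0.85 [ 434 -417    3] [426 392] 
side boat0 0.62 [ 546 -419   -4] [461 367] 
side boat0 0.61 [ 411 -303    0] [378 366]
```

I've already viewed more pictures (17) than the 14 allowed, so from here I use numbers only. The first boat rests at z≈115 on dome0. Next boat.

Emit:
{"method": "arm_command", "body": {"rows": [{"tx": 22, "ty": -41, "tz": 0, "twist": 0, "gripper": 0.6}, {"tx": 22, "ty": -41, "tz": 0, "twist": 0, "gripper": 0.6}, {"tx": 21, "ty": -41, "tz": 0, "twist": 0, "gripper": 0.6}, {"tx": 21, "ty": -40, "tz": 0, "twist": 0, "gripper": 0.6}, {"tx": 0, "ty": 0, "tz": 30, "twist": 9.5, "gripper": 0.6}, {"tx": 0, "ty": 0, "tz": 30, "twist": 9.5, "gripper": 0.6}, {"tx": 0, "ty": 0, "tz": 30, "twist": 9.5, "gripper": 0.6}, {"tx": 0, "ty": 0, "tz": 0, "twist": 9.5, "gripper": 0.6}]}}

```text
t: 51.12
tcp_pos: [0.4102, -0.3055, 0.0979]
tool_rot: [-1.029, -2.963, -0.003]
ft_force: [0.1, 1.1, -0.1]
opening: 0.0557
gripper_force: 0.0
```

Emit:
{"method": "arm_command", "body": {"rows": [{"tx": 0, "ty": 0, "tz": 0, "twist": 0, "gripper": 0.6}, {"tx": 0, "ty": 0, "tz": 0, "twist": 0, "gripper": 0.6}]}}

```text
t: 51.38
tcp_pos: [0.4114, -0.307, 0.1006]
tool_rot: [1.017, 2.972, -0.0]
ft_force: [1.0, 0.4, -0.3]
opening: 0.0555
gripper_force: 0.0
```

```bash
python3 - <<'E'
from h import *
f=grab_frame("wrist"); find(f,"wrist",["boat0"],.3); boats(f); plan(410.7,-306.5,4,52)
E
```

```text
wrist boat0 0.9 [ 409 -303   -1] [320 237] 
blob px [624. 169.] c 494.6 -110.7 size 130 36 head 154.7
blob px [318. 245.] c 410.6 -306.0 size 70 27 head 141.4
blob px [631. 350.] c 631.8 -163.0 size 55 21 head 158.5
blob px [ 19. 432.] c 379.2 -622.7 size 76 48 head 141.6
now [ 411.4 -307.1  100.8] yaw 52.1 tilt 0.03 j6 -1.64 t 51.475 SHIFT [ 1.   0.1 96.8] TWIST 0.1
```

Emit:
{"method": "arm_command", "body": {"rows": [{"tx": 1, "ty": 0.3, "tz": 40, "twist": 0.5, "gripper": 0.6}, {"tx": 0, "ty": 0, "tz": 40, "twist": 0, "gripper": 0.6}, {"tx": 0, "ty": 0, "tz": 16.5, "twist": 0, "gripper": 0.6}, {"tx": 0, "ty": 0, "tz": 0, "twist": 0, "gripper": 0}, {"tx": 0, "ty": 0, "tz": 0, "twist": 0, "gripper": 0}, {"tx": 0, "ty": 0, "tz": 0, "twist": 0, "gripper": 0}, {"tx": 0, "ty": 0, "tz": 0, "twist": 0, "gripper": 0}, {"tx": 0, "ty": 0, "tz": 0, "twist": 0, "gripper": 0}], "squeeze": 15}}

```text
t: 52.48
tcp_pos: [0.4111, -0.3068, 0.0051]
tool_rot: [1.036, 2.964, -0.001]
ft_force: [-0.7, 1.3, 6.9]
opening: 0.0275
gripper_force: 15.0
```

```bash
python3 - <<'E'
from h import *
s=state();print(s["opening"],s["gripper_force"]); plan(496,85.4,200,90)
E
```

```text
0.02750900056191698 14.99802052974701
now [ 411.1 -306.8    5.1] yaw 51.5 tilt 0.1 j6 -1.63 t 52.475 SHIFT [ 177.5  359.7 -195.3] TWIST -38.5
```

Gripped. I'll lift, turn to yaw 90, carry to dome1.

Emit:
{"method": "arm_command", "body": {"rows": [{"tx": 0, "ty": 0, "tz": -47, "twist": 0, "gripper": 0}, {"tx": 0, "ty": 0, "tz": -49, "twist": 0, "gripper": 0}, {"tx": 0, "ty": 0, "tz": -49, "twist": 0, "gripper": 0}, {"tx": 0, "ty": 0, "tz": -49, "twist": 0, "gripper": 0}, {"tx": 0, "ty": 0, "tz": 0, "twist": -9.6, "gripper": 0}, {"tx": 0, "ty": 0, "tz": 0, "twist": -9.6, "gripper": 0}, {"tx": 0, "ty": 0, "tz": 0, "twist": -9.6, "gripper": 0}, {"tx": 0, "ty": 0, "tz": 0, "twist": -9.6, "gripper": 0}]}}

```text
t: 53.48
tcp_pos: [0.4105, -0.3062, 0.1984]
tool_rot: [-0.006, 3.141, -0.0]
ft_force: [0.2, 0.3, 0.1]
opening: 0.0278
gripper_force: 15.0
```

Emit:
{"method": "arm_command", "body": {"rows": [{"tx": -14, "ty": 48, "tz": 0, "twist": 0, "gripper": 0}, {"tx": -14, "ty": 48, "tz": 0, "twist": 0, "gripper": 0}, {"tx": -14, "ty": 48, "tz": 0, "twist": 0, "gripper": 0}, {"tx": -14, "ty": 48, "tz": 0, "twist": 0, "gripper": 0}, {"tx": -15, "ty": 48, "tz": 0, "twist": 0, "gripper": 0}, {"tx": -15, "ty": 48, "tz": 0, "twist": 0, "gripper": 0}, {"tx": 0, "ty": 0, "tz": 0, "twist": 0, "gripper": 0}, {"tx": 0, "ty": 0, "tz": 0, "twist": 0, "gripper": 0}]}}

```text
t: 54.48
tcp_pos: [0.497, -0.0188, 0.1981]
tool_rot: [-0.003, -3.142, 0.0]
ft_force: [-0.6, 0.4, -0.6]
opening: 0.0276
gripper_force: 15.0
```

```bash
python3 - <<'E'
from h import *
f=grab_frame("wrist"); s=state(); m=R.from_rotvec(s["tool_rot"]).as_matrix(); print(s["opening"])
plan(497.7,-14.6,131,90); domes(f); find(f,"wrist",["boat0"],.3)
print([proj(f,s["tcp_pos"]+m@np.array([34,0,z])/1000).round(1) for z in(-9,5)])
im=f["image"]; print([(v,tuple(int(a) for a in im[v,312])) for v in range(226,248,1)])
E
```

```text
0.027667537746084252
now [496.9 -19.2 198.1] yaw 89.8 tilt 0.01 j6 -1.7 t 54.525 SHIFT [-0.7  4.6 67.1] TWIST -0.2
white px [329. 230.] box [286 208  77  60] c@base 497.3 -14.2 r 27.9
white px [460. 244.] box [423 208  76  73] c@base 497.4 85.2 r 28.2
white px [210. 245.] box [195 212  31  66] c@base 497.5 -103.9 r 24.8
white px [608. 257.] box [573 237  67  43] c@base 508.7 203.3 r 35.3
white px [264. 322.] box [242 285  43  80] c@base 563.0 -57.0 r 36.7
white px [372. 322.] box [352 285  44  80] c@base 563.1 19.2 r 36.7
white px [ 20. 432.] box [  0 396  49  68] c@base 675.0 -298.7 r 46.3
white px [617. 432.] box [588 396  52  68] c@base 676.1 263.0 r 47.1
white px [330. 423.] box [283 404  96  44] c@base 658.9 -8.2 r 46.0
wrist boat0 0.96 [ 499 -111  117] [184 254] 
wrist boat0 0.78 [494 -15 190] [327 290] 
[array([317. , 239.9]), array([317.1, 231.5])]
[(226, (247, 239, 216)), (227, (247, 240, 218)), (228, (247, 240, 218)), (229, (247, 239, 218)), (230, (241, 229, 199)), (231, (201, 166, 130)), (232, (152, 102, 67)), (233, (141, 85, 52)), (234, (140, 86, 52)), (235, (141, 86, 52)), (236, (139, 84, 51)), (237, (141, 85, 51)), (238, (149, 91, 54)), (239, (168, 103, 60)), (240, (175, 108, 63)), (241, (152, 93, 56)), (242, (141, 87, 51)), (243, (145, 89, 53)), (244, (157, 95, 55)), (245, (178, 108, 63)), (246, (190, 117, 67)), (247, (194, 122, 72))]
```

Emit:
{"method": "arm_command", "body": {"rows": [{"tx": -0.7, "ty": 4.6, "tz": 0, "twist": 0, "gripper": 0}, {"tx": 0, "ty": 0, "tz": 40, "twist": 0, "gripper": 0}, {"tx": 0, "ty": 0, "tz": 28, "twist": 0, "gripper": 0}, {"tx": 0, "ty": 0, "tz": 0, "twist": 0, "gripper": 0}, {"tx": 0, "ty": 0, "tz": 0, "twist": 0, "gripper": 0}, {"tx": 0, "ty": 0, "tz": 0, "twist": 0, "gripper": 0}]}}

```text
t: 55.32
tcp_pos: [0.4986, -0.014, 0.1312]
tool_rot: [0.004, 3.14, -0.0]
ft_force: [1.0, -0.4, -0.4]
opening: 0.028
gripper_force: 15.0
```

Emit:
{"method": "arm_command", "body": {"rows": [{"tx": 0.5, "ty": -0.4, "tz": 6, "twist": 0, "gripper": 0}, {"tx": 0, "ty": 0, "tz": 3, "twist": 0, "gripper": 0}, {"tx": 0, "ty": 0, "tz": 0, "twist": 0, "gripper": 0}, {"tx": 0, "ty": 0, "tz": 0, "twist": 0, "gripper": 0}]}}

```text
t: 55.82
tcp_pos: [0.4976, -0.0143, 0.1215]
tool_rot: [0.003, 3.141, -0.0]
ft_force: [-0.7, 0.0, 6.5]
opening: 0.0284
gripper_force: 15.0
```

Contact. Easing up 0.5 mm and releasing.

Emit:
{"method": "arm_command", "body": {"rows": [{"tx": 0, "ty": 0, "tz": -0.5, "twist": 0, "gripper": 0}, {"tx": 0, "ty": 0, "tz": 0, "twist": 0, "gripper": 0}, {"tx": 0, "ty": 0, "tz": 0, "twist": 0, "gripper": 0.35}, {"tx": 0, "ty": 0, "tz": 0, "twist": 0, "gripper": 0.45}, {"tx": 0, "ty": 0, "tz": 0, "twist": 0, "gripper": 0.45}, {"tx": 0, "ty": 0, "tz": 0, "twist": 0, "gripper": 0.45}]}}

```text
t: 56.58
tcp_pos: [0.4974, -0.0143, 0.1215]
tool_rot: [-0.003, -3.142, -0.0]
ft_force: [0.3, 1.0, 0.5]
opening: 0.0416
gripper_force: 0.0
```

Emit:
{"method": "arm_command", "body": {"rows": [{"tx": 0, "ty": 0, "tz": -20, "twist": 0, "gripper": 0.5}, {"tx": 0, "ty": 0, "tz": -40, "twist": 0, "gripper": 0.5}, {"tx": 0, "ty": 0, "tz": -40, "twist": 0, "gripper": 0.5}, {"tx": 45, "ty": 0, "tz": -20, "twist": 0, "gripper": 0.5}, {"tx": 45, "ty": 0, "tz": 0, "twist": 0, "gripper": 0.5}, {"tx": 0, "ty": 0, "tz": 0, "twist": 0, "gripper": 0.5}, {"tx": 0, "ty": 0, "tz": 0, "twist": 0, "gripper": 0.5}]}}

```text
t: 57.45
tcp_pos: [0.4081, -0.0142, 0.2418]
tool_rot: [0.003, 3.141, -0.0]
ft_force: [0.4, -0.9, -0.3]
opening: 0.0468
gripper_force: 0.0
```

```bash
python3 - <<'E'
from h import *
plan(497,-14,240,90)
for c in("wrist","side","top"):
    f=grab_frame(c); find(f,c,["boat0","crank","deck_edge","pointer_tip","bowl","jar"],.4)
    if c=="wrist": save(f,"end"); boats(f,.13)
E
```

```text
now [408.1 -14.2 241.8] yaw 89.9 tilt 0.06 j6 -1.72 t 57.45 SHIFT [-88.9   0.4   1.9] TWIST -0.1
wrist boat0 0.66 [ 500 -112  115] [207 336] 
wrist boat0 0.59 [493 -12 110] [320 326] 
wrist deck_edge 0.86 [497 143 104] [491 325] 
wrist pointer_tip 0.79 [499 147 102] [495 326] 
wrist jar 0.68 [495 142 102] [490 322] 
wrist jar 0.59 [680 376   1] [604 404] 
blob px [615. 292.] c 458.0 226.6 size 174 60 head 15.0
blob px [ 13. 353.] c 509.2 -275.3 size 52 41 head 163.8
blob px [ 21. 432.] c 600.4 -307.3 size 89 57 head 175.9
side boat0 0.91 [ 436 -421    6] [429 391] 
side boat0 0.66 [ 550 -421   -2] [463 365] 
side boat0 0.6 [ 497 -115  113] [349 265] 
side boat0 0.58 [496 -10 117] [317 243] 
side crank 0.68 [493 397   5] [225 213] 
side crank 0.6 [300 376  -2] [170 243] 
side deck_edge 0.95 [494 137  99] [279 223] 
side pointer_tip 0.63 [497 148  98] [277 222] 
side bowl 0.9 [ 695 -426   -4] [504 335] 
side jar 0.63 [681 371   1] [282 196] 
side jar 0.62 [496 -15 112] [319 246] 
top boat0 0.79 [ 496 -119  120] [374 235] 
top boat0 0.72 [ 545 -420    0] [476 220] 
top boat0 0.68 [ 436 -423   -5] [477 259] 
top boat0 0.66 [495 -15 120] [333 235] 
top crank 0.84 [487 401   4] [184 238] 
top crank 0.61 [302 379  -2] [191 304] 
top deck_edge 0.61 [498 142 100] [272 233] 
top pointer_tip 0.46 [496 146  98] [270 234] 
top bowl 0.64 [ 701 -430    7] [479 165] 
top jar 0.73 [682 371  -2] [196 170] 
top jar 0.45 [ 704 -431    8] [480 164]
```

Emit:
{"method": "arm_command", "body": {"rows": [{"tx": 10, "ty": 0, "tz": -20, "twist": 0, "gripper": 0.5}, {"tx": 0, "ty": 0, "tz": 0, "twist": 0, "gripper": 0.5}, {"tx": 0, "ty": 0, "tz": 0, "twist": 0, "gripper": 0.5}, {"tx": 0, "ty": 0, "tz": 0, "twist": 0, "gripper": 0.5}, {"tx": 0, "ty": 0, "tz": 0, "twist": 0, "gripper": 0.5}, {"tx": 0, "ty": 0, "tz": 0, "twist": 0, "gripper": 0.5}, {"tx": 0, "ty": 0, "tz": 0, "twist": 0, "gripper": 0.5}, {"tx": 0, "ty": 0, "tz": 0, "twist": 0, "gripper": 0.5}]}}

```text
t: 59.5
tcp_pos: [0.3974, -0.0141, 0.2615]
tool_rot: [-0.003, -3.142, -0.0]
ft_force: [-0.6, -0.5, 0.2]
opening: 0.0467
gripper_force: 0.0
```

```bash
python3 - <<'E'
from h import *
for c in("wrist","side"):
    f=grab_frame(c); find(f,c,["boat0"],.4)
print(hand_in())
E
```

```text
wrist boat0 0.79 [ 547 -421    1] [  9 318] 
wrist boat0 0.77 [ 500 -113  115] [212 335] 
wrist boat0 0.62 [492 -10 114] [323 327] 
side boat0 0.96 [ 435 -420    3] [428 392] 
side boat0 0.9 [501 -14 118] [320 242] 
side boat0 0.86 [ 547 -418    1] [461 364] 
side boat0 0.58 [ 498 -116  112] [349 266] 
the job is handed in; nothing more can be done
None
```

Handed in at about 60 s, verdict not shown: deck wound level with the pointer tip to about 0.2 mm by stereo, crank flat in its tray, and both brown boats (only two found) resting on dome0 and dome1, their level not checked by eye because I had already viewed 17 pictures, over the limit of 14.

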